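Gauge the primer on figure plinth plates

TASK

Swing the red brace of the folding rest down until it seats, then lay every plinth plate from the stack flat across ledge and brace bar, side by side, dots up, and let go. Then take the orange gauge and, keeping it upright, press its brass tip in on the middle of each dot for about a second: the black plate first if there is one, then grey, then white, on each the red dot, then the yellow. Finally stand the gauge back on its blue mat and pile the plates neatly again, dots up, in any order, in the middle of their cork pad, leaving the brace down and the bottles, glass and figure undisturbed.

Things in the scene. Friction and masses are not known exactly. Their poses are not given: they have to be found in the camera images.
- rest: Fixed folding rest. Plywood base, x -75 to 75, y -130 to 158, z 0 to 8 mm; wooden ledge along y, 24 mm deep, 228 mm long, centred at x = -30 mm, top at z = 55 mm; dark detent post at x = 15, y = 142 to 156, 62 mm high. Origin on the table; x runs from the ledge to the side the brace swings out to, y along the ledge
- rest_top (a point): point of the rest at x = 0, y = 0, 55 mm above the table: mid-way between ledge and swung-down brace bar, at the height where plates' undersides lie; axes as the rest's
- brace (a joint): hinge angle, rad, of the red brace about an axis along the rest's y at its x = -30, z = 49 mm: 0 = upright over the ledge, 1.57 = swung down to +x, level on its stop (bar top level with the ledge, z = 55 mm). Friction holds it anywhere; near the end it must be pushed past a spring detent (a few N at the bar, 1.36 to 1.47), which then holds it home. Seated above 1.5
- brace_bar (a point): middle of the brace's red round crossbar (12 mm thick, 244 mm long along the rest's y), on its centre line, 62 mm from the hinge axis. The bar joins two side arms at y = +-122 mm; its middle can be pinched from above and turns freely in the fingers
- gauge_mat: blue mat 160 x 160 x 4 mm, fixed; the gauge's place. Origin: centre of underside
- gauge: hand-held coating gauge standing upright, 0.17 to 0.3 kg, most of it in the foot: round steel foot 56 mm across, 10 mm high, on it an orange body 34 x 34 mm square up to 60 mm (black lid to 62 mm). Origin: centre of the foot's flat underside; z up through the body, x and y square to its sides. It stands on its foot with the sprung tip pushed in by its own weight
- gauge_tip (a point): end of the brass measuring tip (8 mm thick), in the middle of the foot; lifted, it springs out to 5 mm below the foot's underside
- plunger (a joint): how far the gauge's tip is pushed in, m: 0 = fully out, 0.005 = flush with the foot. Soft spring, 0.25 N to 0.85 N. A reading takes more than 0.0015
- plate_black: loose figure plinth plate primed black, 90 x 46 x 12 mm, about 0.07 kg, lying flat, may be absent. Origin: centre of its underside; x along the 90 mm, z up
- black_red (a point): centre of the red dot (14 mm across) on the upper face of plate_black, at x = -25 mm, z = 12 mm in the plate's frame
- black_yellow (a point): centre of the yellow dot (14 mm across) on the upper face of plate_black, at x = +25 mm, z = 12 mm in the plate's frame
- plate_grey: loose figure plinth plate primed grey, 90 x 46 x 12 mm, about 0.07 kg, lying flat. Origin: centre of its underside; x along the 90 mm, z up
- grey_red (a point): centre of the red dot (14 mm across) on the upper face of plate_grey, at x = -25 mm, z = 12 mm in the plate's frame
- grey_yellow (a point): centre of the yellow dot (14 mm across) on the upper face of plate_grey, at x = +25 mm, z = 12 mm in the plate's frame
- plate_white: loose figure plinth plate primed white, 90 x 46 x 12 mm, about 0.07 kg, lying flat. Origin: centre of its underside; x along the 90 mm, z up. The plates start stacked, white lowest, then grey, then black if there, on a fixed cork pad 4 mm thick
- white_red (a point): centre of the red dot (14 mm across) on the upper face of plate_white, at x = -25 mm, z = 12 mm in the plate's frame
- white_yellow (a point): centre of the yellow dot (14 mm across) on the upper face of plate_white, at x = +25 mm, z = 12 mm in the plate's frame
- dropper_green: bystander: green paint dropper bottle, 26 mm across, 70 mm tall; origin at its underside
- dropper_yellow: bystander: yellow paint dropper bottle, 26 mm across, 70 mm tall; origin at its underside; may be absent
- water_glass: bystander: glass tumbler, 72 mm across, 85 mm tall; origin at its underside
- figure_block: bystander: small grey figure on a 42 mm wooden block, 106 mm tall; origin at its underside
- stack_pad: cork pad 160 x 160 x 4 mm, fixed; the plates start stacked on it and go back there. Origin: centre of underside
Mind the look-alikes: they are no part of the job. Leave any turquoise look-alike of the plate_grey alone.

How it is judged:
By the outcome, as a careful person would: the job done as asked, in the order asked, and still so for the second after the job is handed in, with the robot touching nothing.
Of plate_black, dropper_yellow only 1 to 2 are there at a start; the rules pass over those that are not, and their reading is None.
At some moment in a run one of gauge may be knocked a few centimetres aside while the robot is not near it.
It also fails if it takes over 210 s, if anything falls off the work surface, if the arm or the gripper's body presses on something with over 40 N, if the wrist force passes 120 N, or if a joint passes its speed limit or range.

ROBOT

A 6-joint arm with a two-finger parallel gripper is mounted at the origin on the work surface. World frame = base frame: x ahead of the robot, y to its left, z up, the work surface at z = 0. Lengths are in mm, angles in rad, forces in N, time in s.
With the tool pointing down it reaches from about 400 to 825 mm from the base axis. Payload 7 kg.
Tool frame: the origin (TCP) lies at the very end of the fingers, on their centre line; the grasp point (between the pads) lies 19 mm behind it; z points along the fingers, y is the direction in which the jaws open and shut (so a half turn about z gives the same grasp; the last joint's range is limited). The gripper opens to 88 mm and grips with 3 to 60 N. Pads are 19 mm wide; open, the fingers measure 130 mm over their backs; the gripper's body (78 mm by 193 mm) begins 47 mm behind the grasp point.
Start: joints at [1.481, 0.359, 0.012, 0, -1.224, -0.288], TCP at [248.998, 627.371, 226.561] pointing down, gripper open.
Joint ranges: [-3.07, 3.07], [-1.43, 2.12], [-1.02, 1.25], [-3.03, 1.67], [-3.05, -0], [-3.03, 3.03]. Speed limits (rad/s): [2.39, 2.39, 3.01, 3.14, 3.14, 3.14].

INTERFACE

Orientations are given as a unit quaternion [x, y, z, w].
In Python, from rig import r gives the robot as it stands.
- The arm moves only by the tool step_arm, never from a script. Its argument "targets" is a list of rows, each a list of 6 numbers: the shift along the tool's x, y, z as a fraction of full scale, then the turn, a rotation vector about the tool's x, y, z as a fraction of full scale. A call has 1 to 20 rows; each row shifts and turns the commanded pose from where the row before left it, along the tool's axes as they then stand; what a row does not reach is not made up. Full scale, the value 1, is 0.3 m for a shift and 360 degrees for a turn. A row lasts 1/12 s, in which the tool goes at most 41.7 mm and 7.16 degrees, less where a joint would pass 70% of its speed; a pose out of reach is approached as far as the arm can. A call with a number of a shift or a turn outside -1 to 1 is refused whole. A call with a gripper value outside its range is refused whole. "jaw" is the closure, from 0 (fully open) to 1 (shut), set as the call begins (left out, the last holds). The fingers move at their own pace and stop on an object; the grip force is fixed at half the most. Time passes only in rows, so rows that do not move let the fingers close. It gives the time, the measured TCP pose, the force and the opening at its end, in the units of the state.
- r.observe(): the state, without advancing time (a new reading comes with each control period).
- r.read_camera(name): name is "side" or "top"; returns a dict with "image" (480x640x3 uint8, blue, green, red), "mtx" (3x3 intrinsics, pixels), "R" (3x3) and "t" (3): a world point X has camera coordinates R X + t. Camera axes: x right, y down, z forward; pixel columns grow to the right and rows downward; lengths in mm; the calibration is good to about 2 mm. A picture is of the moment at which its call begins. There is no depth.
- r.sign_off(): hands the job in, once; it reports no verdict.
The state is a dict: "time_s": time; "joints": joint angles; "joint_vel": joint speeds; "effort": joint torques, N m; "tcp_pos": TCP position; "tcp_rot": TCP orientation; "wrist_force": force on the tool from outside, world axes, zero at the start; "wrist_torque": the same for the moment, N m; "gripper_width": finger opening in mm.
Only numpy, scipy, OpenCV 4.12 (cv2) and the standard library are available. Lean on these libraries where they do the work, as an engineer would, in place of code of your own. Each camera call takes 0.05 s, during which the arm holds its last target.

## Working session

There is one attempt and no reset: what is moved stays moved. The work goes in short steps, Python scripts to look and compute and a tool call to move; the robot and the scene stay as the last step left them, time stands still between calls to the robot, and variables do not carry over. Pictures are saved under pics/ and viewed, and the job is handed in when it is done.

Besides the shell and the picture viewer there is one more tool, called after ">>>" as name(argument=value, ...) on one line, values as JSON. step_arm: Moves the arm, as the interface text tells. Shift numbers are shares of 0.3 m and turn numbers shares of 360 degrees, none past 1 either way. Its arguments: {"type":"object","properties":{"targets":{"type":"array","items":{"type":"array","items":{"type":"number","minimum":-1,"maximum":1}}},"jaw":{"type":"number"}},"required":["targets"]}

```bash
ls; mkdir -p pics
python3 - <<'E'
from rig import r
import cv2
o=r.observe()
for k,v in o.items(): print(k,v)
for n in("side","top"):
    c=r.read_camera(n); cv2.imwrite(f"pics/{n}0.png",c["image"]); print(n,c["mtx"].tolist(),c["R"].round(4).tolist(),c["t"].round(1).tolist())
E
```

```text
pics
time_s 0.0
joints [ 1.48108433e+00  3.59383703e-01  1.10676310e-02 -3.55297269e-04
 -1.22408553e+00 -2.88111813e-01]
joint_vel [-0.00112842 -0.00022461  0.00052237 -0.00070931  0.00024387  0.00142948]
effort [ 3.70185335e-04 -5.82723391e+01  2.93047625e+01  6.99716985e+00
  6.90389556e-03 -1.56794044e-04]
tcp_pos [248.84282943 626.93822138 225.62762811]
tcp_rot [ 9.82197457e-01 -1.87849628e-01 -8.67169087e-05  8.15234820e-04]
wrist_force [-0.52232726 -0.58188036  0.38890403]
wrist_torque [ 0.02932788  0.01517038 -0.02554067]
gripper_width 87.9962692904587
side [[536.9705964753992, 0.0, 315.9102344183998], [0.0, 536.9705964753992, 242.00078032179607], [0.0, 0.0, 1.0]] [[0.7946, -0.6069, 0.0187], [-0.316, -0.4396, -0.8408], [0.5185, 0.6621, -0.5411]] [-458.6, 320.4, 876.1]
top [[479.0250452598366, 0.0, 313.38536571984633], [0.0, 479.0250452598366, 236.6182980333853], [0.0, 0.0, 1.0]] [[0.0278, -0.9996, 0.0103], [-0.9887, -0.0291, -0.1473], [0.1475, -0.0061, -0.989]] [35.9, 630.9, 1187.0]
```

View pics/side0.png

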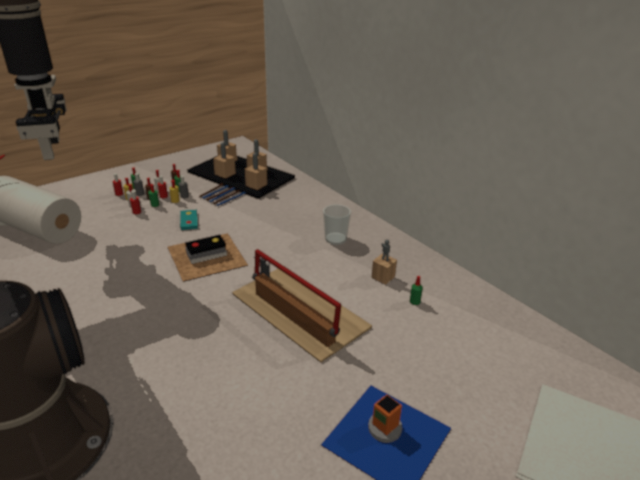

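View pics/top0.png

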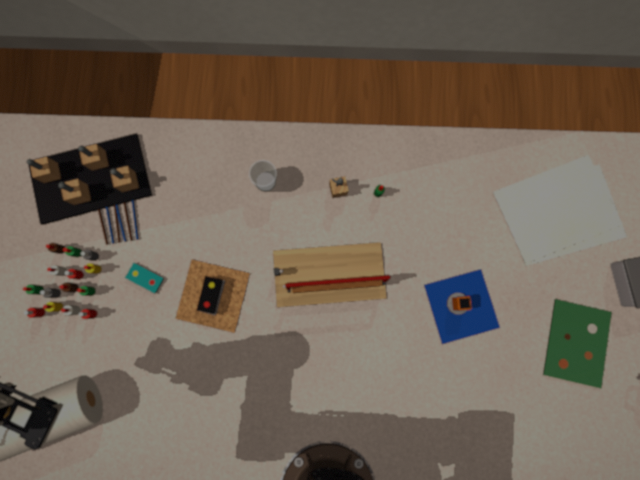

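```bash
cat > h.py <<'E'
import numpy as np, cv2
from rig import r
from scipy.spatial.transform import Rotation as Rot
def cam(n): return r.read_camera(n)
def crop(img,x0,y0,w,h,s,fn):
    cv2.imwrite(fn,cv2.resize(img[y0:y0+h,x0:x0+w],None,fx=s,fy=s,interpolation=cv2.INTER_CUBIC))
def proj(c,X):
    X=np.atleast_2d(X); p=X@np.array(c["R"]).T+c["t"]; p=p@np.array(c["mtx"]).T; return p[:,:2]/p[:,2:]
def unproj(c,uv,z):
    R=np.array(c["R"]);d=R.T@np.linalg.inv(c["mtx"])@np.array([uv[0],uv[1],1.]);o=-R.T@np.array(c["t"])
    return o+d*(z-o[2])/d[2]
E
python3 - <<'E'
from h import *
import pickle
T=cam("top");S=cam("side");pickle.dump((T,S),open("c0.pkl","wb"))
crop(T["image"],165,230,240,100,3.3,"pics/t1.png")
crop(T["image"],410,250,110,100,5,"pics/t2.png")
crop(S["image"],150,210,240,160,3.3,"pics/s1.png")
crop(S["image"],310,370,150,110,5,"pics/s2.png")
E
```

```text
(no output)
```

View pics/t1.png

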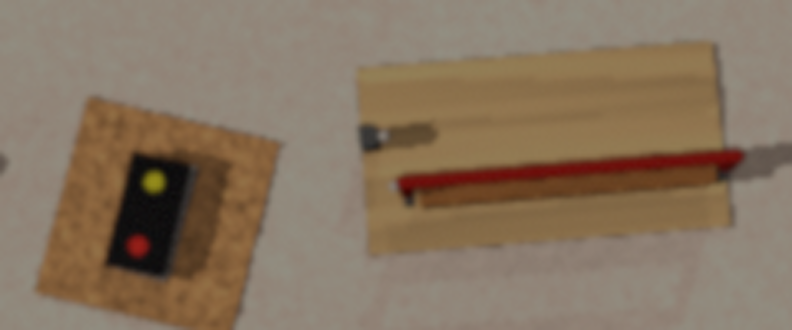

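View pics/t2.png

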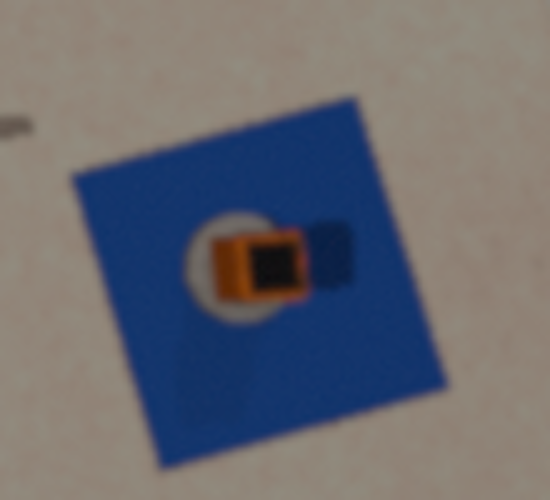

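View pics/s1.png

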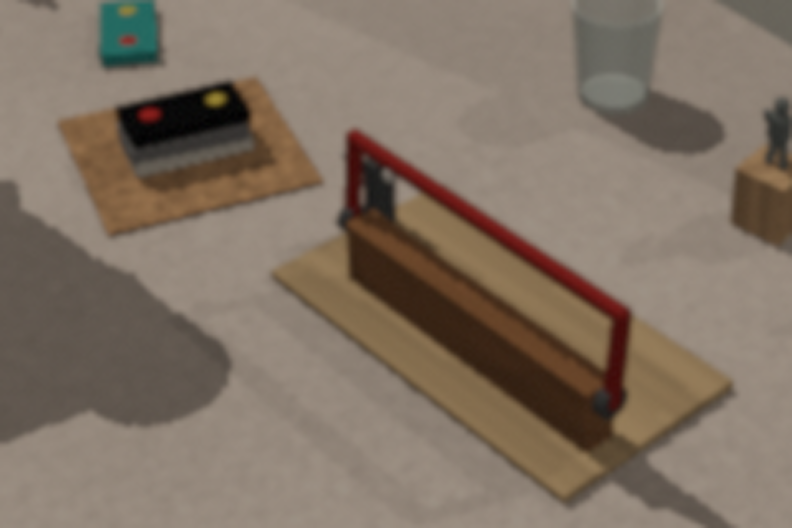

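View pics/s2.png

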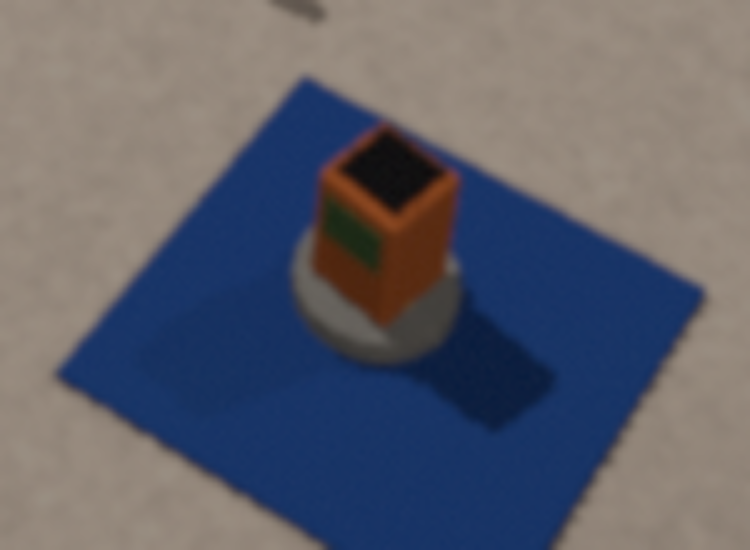

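```bash
cat > m1.py <<'E'
from h import *
import pickle
from scipy.optimize import least_squares
T,S=pickle.load(open("c0.pkl","rb"))
t1=lambda u,v:(T,(165+u/3.3-.35,230+v/3.3-.35))
s1=lambda u,v:(S,(150+u/3.3-.35,210+v/3.3-.35))
t2=lambda u,v:(T,(410+u/5-.4,250+v/5-.4))
s2=lambda u,v:(S,(310+u/5-.4,370+v/5-.4))
def fit(name,obs,x0):
    def f(p):
        c,s=np.cos(p[2]),np.sin(p[2]);o=[]
        for (cm,uv),X in obs:
            W=[p[0]+c*X[0]-s*X[1],p[1]+s*X[0]+c*X[1],X[2]]
            o+=list(proj(cm,W)[0]-uv)
        return np.array(o)
    q=least_squares(f,x0);print(name,q.x.round(4),"res px",f(q.x).reshape(-1,2).round(1).tolist())
    return q.x
B=[((75,158,8),t1(358,68)),((75,-130,8),t1(715,42)),((-75,-130,8),t1(731,226)),((-75,158,8),t1(369,255)),
((-75,158,8),s1(272,273)),((-75,-130,8),s1(565,500)),((75,-130,8),s1(732,385))]
for sel,n in((B,'rest both'),(B[:4],'rest top'),(B[4:],'rest side')): fit(n,[(o,X) for X,o in sel],[500,50,0])
P=[((80,80,4),t1(90,97)),((80,-80,4),t1(281,145)),((-80,80,4),t1(38,291)),
((-80,80,4),s1(58,123)),((80,80,4),s1(258,78)),((80,-80,4),s1(322,183)),((-80,-80,4),s1(112,235))]
for sel,n in((P,'pad both'),(P[:3],'pad top'),(P[3:],'pad side')): fit(n,[(o,X) for X,o in sel],[500,300,0])
M=[((80,80,4),t2(72,175)),((80,-80,4),t2(355,97)),((-80,-80,4),t2(448,387)),((-80,80,4),t2(163,468)),
((80,80,4),s2(305,78)),((80,-80,4),s2(705,293)),((-80,80,4),s2(58,375))]
for sel,n in((M,'mat both'),(M[:4],'mat top'),(M[4:],'mat side')): fit(n,[(o,X) for X,o in sel],[500,-300,0])
K=[((25,0,40),t1(154,182)),((-25,0,40),t1(138,246)),((45,23,40),t1(133,154)),((45,-23,40),t1(190,163)),((-45,-23,40),t1(168,275)),((-45,23,40),t1(107,265)),
((-25,0,40),s1(150,115)),((25,0,40),s1(216,99)),((45,-23,40),s1(248,115)),((-45,-23,40),s1(134,145)),((-45,23,40),s1(117,108)),((45,23,40),s1(235,83))]
for sel,n in((K,'blk both'),(K[:6],'blk top'),(K[6:],'blk side')): fit(n,[(o,X) for X,o in sel],[500,300,0])
# gauge: lid corners z62 approx, foot
for nm,(c,uv),z in (("lid top",t2(273,267),62),("lid side",s2(391,170),62),("foot top",t2(240,267),14),("foot side",s2(377,275),14)):
    print(nm,unproj(c,uv,z if z!=62 else 66).round(1))
for k in((245,231),(302,228),(308,298),(250,305)): print(unproj(*t2(*k),64).round(1))
for k in((323,175),(387,122),(461,180),(397,212)): print(unproj(*s2(*k),64).round(1))
E
python3 m1.py
```

```text
rest both [ 5.382198e+02 -6.718800e+00  1.032000e-01] res px [[0.3, -0.3], [0.5, -0.4], [1.1, 0.7], [0.6, 0.3], [-1.1, -1.3], [-0.9, -0.6], [1.0, -1.1]]
rest top [ 5.383599e+02 -5.025400e+00  1.029000e-01] res px [[-0.3, -0.4], [-0.2, -0.4], [0.5, 0.6], [-0.0, 0.2]]
rest side [ 5.373075e+02 -9.156700e+00  1.026000e-01] res px [[-0.9, -0.6], [-0.5, 0.4], [1.4, -0.3]]
pad both [ 4.731453e+02  3.087442e+02 -2.020000e-01] res px [[0.6, -0.3], [1.5, -1.0], [-0.0, 0.8], [-0.8, -1.0], [-0.3, -1.0], [1.0, -0.9], [-1.4, -0.1]]
pad top [ 4.725013e+02  3.106836e+02 -2.088000e-01] res px [[0.1, -0.2], [0.9, -0.5], [-0.9, 0.7]]
pad side [ 4.726821e+02  3.058146e+02 -2.017000e-01] res px [[-0.4, -0.4], [0.1, -0.4], [1.4, -0.2], [-1.0, 0.6]]
mat both [ 4.643863e+02 -3.411561e+02  2.950000e-01] res px [[0.2, -0.3], [1.1, -0.7], [1.8, 0.6], [0.3, 1.0], [-0.4, -1.4], [1.2, -1.1], [-1.7, -0.5]]
mat top [ 4.647537e+02 -3.389465e+02  2.948000e-01] res px [[-0.7, -0.5], [0.3, -0.8], [0.9, 0.4], [-0.6, 0.8]]
mat side [ 4.637644e+02 -3.427003e+02  2.968000e-01] res px [[-0.2, -0.7], [1.7, -0.4], [-1.4, 0.5]]
blk both [ 4.743465e+02  3.112087e+02 -1.698000e-01] res px [[1.2, 0.0], [1.6, 0.1], [0.6, -1.0], [0.9, -0.1], [-0.4, 1.0], [0.3, 0.4], [-0.1, -0.0], [-0.2, -0.0], [1.0, -2.3], [-0.6, -2.3], [-1.0, -0.6], [-1.3, -1.5]]
blk top [ 4.744658e+02  3.129692e+02 -1.527000e-01] res px [[0.4, -0.1], [1.1, 0.1], [-0.4, -0.9], [-0.0, -0.4], [-0.8, 0.8], [-0.2, 0.5]]
blk side [ 4.727150e+02  3.062103e+02 -2.047000e-01] res px [[0.1, 0.9], [0.3, 1.2], [1.4, -0.7], [-0.8, -1.4], [-0.5, 0.2], [-0.4, -0.2]]
lid top [ 470.6 -326.1   66. ]
lid side [ 470.5 -328.8   66. ]
foot top [ 471.1 -325.7   14. ]
foot side [ 470.7 -328.6   14. ]
[ 488.1 -313.1   64. ]
[ 490.4 -341.7   64. ]
[ 455.8 -344.    64. ]
[ 451.6 -314.9   64. ]
[ 452.7 -316.1   64. ]
[ 484.7 -312.4   64. ]
[ 487.2 -344.1   64. ]
[ 461.6 -341.1   64. ]
```

>>> step_arm(targets=[[0, 0, 0, 0, 0, 0.0173], [0, 0, 0, 0, 0, 0.0173], [0, 0, 0, 0, 0, 0.0173], [0, 0, 0, 0, 0, 0.0173], [0, 0, 0, 0, 0, 0.0173], [0, 0, 0, 0, 0, 0.0173], [0, 0, 0, 0, 0, 0.0173], [0, 0, 0, 0, 0, 0.0173], [0, 0, 0, 0, 0, 0.0173], [0, 0, 0, 0, 0, 0.0173]])

```text
time_s: 1.03
tcp_pos: [248.9, 627.3, 226.3]
tcp_rot: [0.742, -0.671, 0.0, 0.0]
wrist_force: [-0.4, -0.4, -0.6]
gripper_width: 88.0
```

>>> step_arm(targets=[[0.11, -0.032, 0, 0, 0, 0], [0.11, -0.032, 0, 0, 0, 0], [0.11, -0.032, 0, 0, 0, 0], [0.11, -0.032, 0, 0, 0, 0], [0.11, -0.032, 0, 0, 0, 0], [0.11, -0.032, 0, 0, 0, 0], [0.11, -0.032, 0, 0, 0, 0], [0.11, -0.032, 0, 0, 0, 0], [0.11, -0.032, 0, 0, 0, 0], [0.11, -0.032, 0, 0, 0, 0], [0.11, -0.032, 0, 0, 0, 0], [0.11, -0.032, 0, 0, 0, 0], [0.11, -0.032, 0, 0, 0, 0], [0.11, -0.032, 0, 0, 0, 0], [0.11, -0.032, 0, 0, 0, 0], [0.11, -0.032, 0, 0, 0, 0], [0.11, -0.032, 0, 0, 0, 0], [0.11, -0.032, 0, 0, 0, 0], [0.11, -0.032, 0, 0, 0, 0], [0.11, -0.032, 0, 0, 0, 0]])

```text
time_s: 2.7
tcp_pos: [510.0, -10.3, 226.7]
tcp_rot: [0.744, -0.669, 0.0, -0.0]
wrist_force: [0.5, -0.1, 0.5]
gripper_width: 87.8
```

```bash
cat >> h.py <<'E'
def pose():
    o=r.observe(); Rm=Rot.from_quat(o["tcp_rot"]).as_matrix()
    return np.array(o["tcp_pos"]),Rm,o
def plan(x,y,z,phi):
    "turn about tool z (fraction, total) then shift in final tool axes (fraction, total)"
    p,Rm,o=pose(); ph=np.arctan2(Rm[1,0],Rm[0,0])
    d=(phi-ph+np.pi)%(2*np.pi)-np.pi
    tx=np.array([np.cos(phi),np.sin(phi),0]);ty=np.array([np.sin(phi),-np.cos(phi),0]);D=np.array([x,y,z])-p
    sh=np.array([tx@D,ty@D,-D[2]])/300
    print("at",p.round(1),"phi",ph.round(4),"turn",round(-d/2/np.pi,4),"shift",sh.round(4),"rows>=",round(np.linalg.norm(sh)/.135,1),"F",np.round(o["wrist_force"],1),"w",round(o["gripper_width"],1),"j",np.round(o["joints"],2),"t",round(o["time_s"],1))
E
python3 - <<'E'
from h import *
T=cam("top");S=cam("side")
p,R,o=pose();print(p,o["joints"].round(2),R.round(3).tolist())
for c,n in((T,"t"),(S,"s")):
    for s in(-1,1):
        print(n,s,proj(c,p+R@[0,s*44,0]).round(1),proj(c,p+R@[0,s*65,0]).round(1))
crop(T["image"],240,200,180,130,4,"pics/t3.png")
crop(S["image"],180,100,240,180,3.3,"pics/s3.png")
E
```

```text
[510.57463807 -12.24734669 226.15648293] [ 0.36  0.09 -0.34  0.   -1.14 -0.26] [[0.102, -0.995, -0.001], [-0.995, -0.102, -0.001], [0.001, 0.001, -1.0]]
t -1 [[341.5 259.4]] [[340.7 249.9]]
t 1 [[344.9 300. ]] [[345.7 309.8]]
s -1 [[311.1 220.5]] [[319.  216.9]]
s 1 [[275.9 236.6]] [[267.  240.7]]
```

View pics/t3.png

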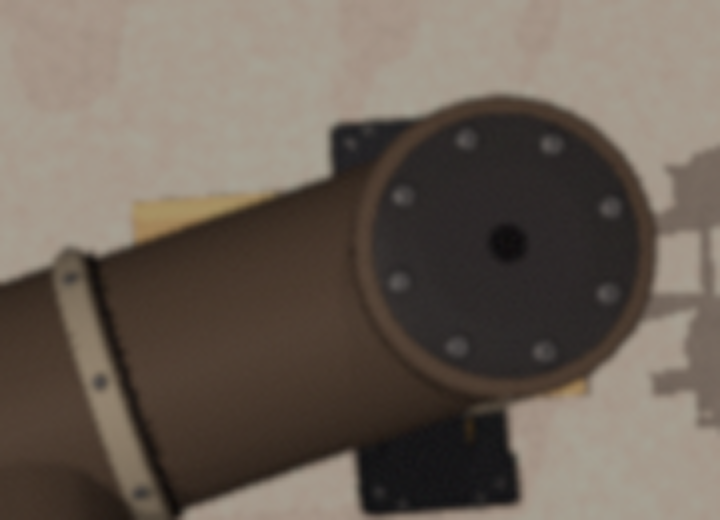

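View pics/s3.png

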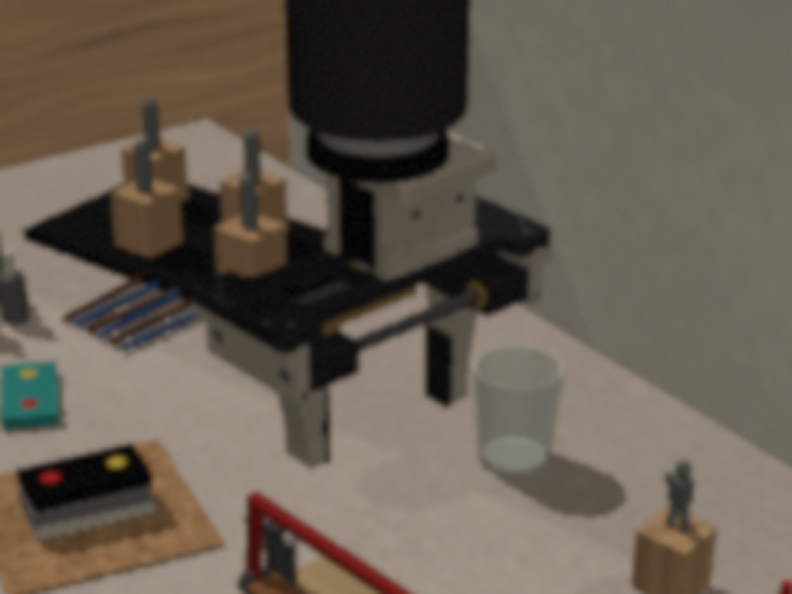

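Run:
```python
from h import *
plan(508.5,-8.5,97,.103-np.pi/2)
th=np.linspace(0,np.pi/2,16)
y=-62*np.sin(th);z=62*(1-np.cos(th))
print((np.diff(y)/300).round(4),(np.diff(z)/300).round(4))
```

```text
at [510.6 -12.2 226.2] phi -1.469 turn -0.0002 shift [-0.0131  0.0056  0.4305] rows>= 3.2 F [-0.6  1.1  0.1] w 87.8 j [ 0.36  0.09 -0.34  0.   -1.14 -0.26] t 2.8
[-0.0216 -0.0214 -0.0209 -0.0202 -0.0193 -0.0181 -0.0168 -0.0153 -0.0136
 -0.0118 -0.0098 -0.0078 -0.0056 -0.0034 -0.0011] [0.0011 0.0034 0.0056 0.0078 0.0098 0.0118 0.0136 0.0153 0.0168 0.0181
 0.0193 0.0202 0.0209 0.0214 0.0216]
```

>>> step_arm(targets=[[-0.013, 0.006, 0.07, 0, 0, 0], [0, 0, 0.08, 0, 0, 0], [0, 0, 0.08, 0, 0, 0], [0, 0, 0.07, 0, 0, 0], [0, 0, 0.07, 0, 0, 0], [0, 0, 0.06, 0, 0, 0], [0, 0, 0, 0, 0, 0], [0, 0, 0, 0, 0, 0]], jaw=0.4)

```text
time_s: 3.47
tcp_pos: [507.0, -4.9, 97.2]
tcp_rot: [0.744, -0.668, -0.0, 0.001]
wrist_force: [0.6, -0.2, 1.4]
gripper_width: 52.7
```

>>> step_arm(targets=[[0, 0, 0, 0, 0, 0], [0, 0, 0, 0, 0, 0], [0, 0, 0, 0, 0, 0], [0, 0, 0, 0, 0, 0], [0, 0, 0, 0, 0, 0], [0, 0, 0, 0, 0, 0], [0, 0, 0, 0, 0, 0], [0, 0, 0, 0, 0, 0]], jaw=1)

```text
time_s: 4.13
tcp_pos: [510.8, -4.3, 98.4]
tcp_rot: [0.744, -0.668, 0.002, -0.002]
wrist_force: [11.0, -2.6, -6.4]
gripper_width: 11.0
```

>>> step_arm(targets=[[0, -0.0216, 0.0011, 0, 0, 0], [0, -0.0214, 0.0034, 0, 0, 0], [0, -0.0209, 0.0056, 0, 0, 0], [0, -0.0202, 0.0078, 0, 0, 0], [0, -0.0193, 0.0098, 0, 0, 0], [0, -0.0181, 0.0118, 0, 0, 0], [0, -0.0168, 0.0136, 0, 0, 0], [0, -0.0153, 0.0153, 0, 0, 0], [0, -0.0136, 0.0168, 0, 0, 0], [0, -0.0118, 0.0181, 0, 0, 0], [0, -0.0098, 0.0193, 0, 0, 0], [0, -0.0078, 0.0202, 0, 0, 0]])

```text
time_s: 5.13
tcp_pos: [567.2, 1.5, 55.3]
tcp_rot: [0.744, -0.668, 0.0, -0.0]
wrist_force: [0.8, 0.7, 5.0]
gripper_width: 11.0
```

>>> step_arm(targets=[[0, -0.0056, 0.0209, 0, 0, 0], [0, -0.0034, 0.0214, 0, 0, 0], [0, -0.0011, 0.0216, 0, 0, 0], [0, 0, 0.005, 0, 0, 0], [0, 0, 0, 0, 0, 0], [0, 0, 0, 0, 0, 0]])

```text
time_s: 5.63
tcp_pos: [572.2, 2.1, 35.0]
tcp_rot: [0.744, -0.668, 0.002, -0.002]
wrist_force: [7.3, -1.8, 0.2]
gripper_width: 10.9
```

>>> step_arm(targets=[[0, 0, 0.01, 0, 0, 0], [0, 0, 0.01, 0, 0, 0], [0, 0, 0, 0, 0, 0]])

```text
time_s: 5.88
tcp_pos: [572.6, 2.2, 29.0]
tcp_rot: [0.744, -0.668, 0.002, -0.002]
wrist_force: [7.7, -2.5, 0.6]
gripper_width: 11.3
```

Run:
```python
from h import *
S=cam("side");crop(S["image"],200,170,200,180,4,"pics/s4.png")
plan(508.5,-8.5,97,.103-np.pi/2)
```

```text
at [572.6   2.2  29.1] phi -1.4636 turn 0.0007 shift [ 0.0135  0.2162 -0.2263] rows>= 2.3 F [ 8.1 -0.4 -0.2] w 11.1 j [ 0.35  0.39 -0.45  0.   -0.72 -0.24] t 5.9
```

View pics/s4.png

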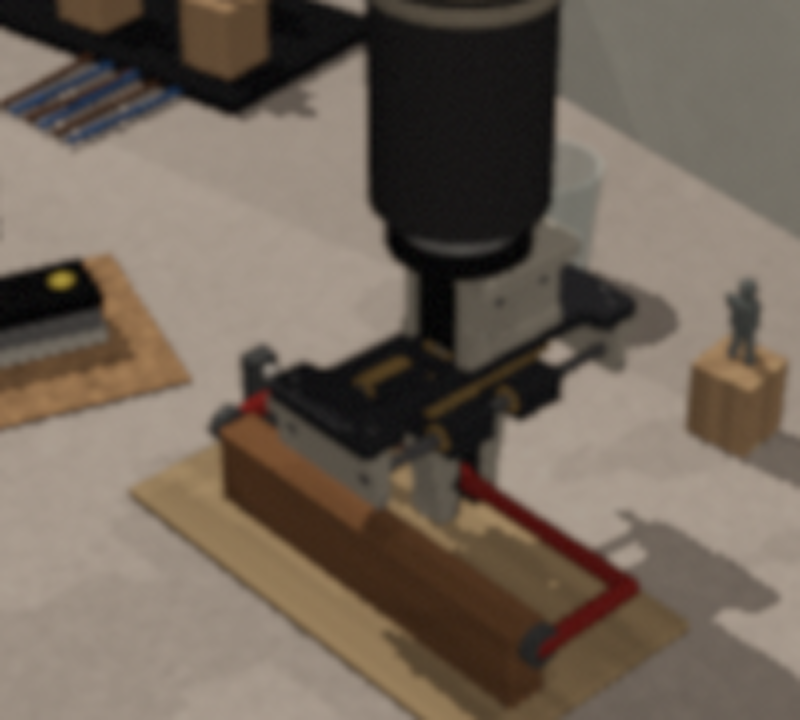

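>>> step_arm(targets=[[0, 0, 0, 0, 0, 0], [0, 0, 0, 0, 0, 0], [0, 0, 0, 0, 0, 0], [0, 0, 0, 0, 0, 0], [0, 0, -0.03, 0, 0, 0], [0, 0, -0.06, 0, 0, 0], [0, 0, -0.1, 0, 0, 0], [0, 0, -0.13, 0, 0, 0], [0.13, 0, -0.03, 0, 0, 0], [0.13, 0, 0, 0, 0, 0], [0.13, 0, 0, 0, 0, 0], [0.13, 0, 0, 0, 0, 0], [0.13, 0, 0, 0, 0, 0], [0, 0, 0, 0, 0, 0]], jaw=0.65)

```text
time_s: 7.1
tcp_pos: [589.5, -197.8, 133.5]
tcp_rot: [0.742, -0.67, 0.0, 0.0]
wrist_force: [0.5, 1.8, -0.4]
gripper_width: 30.8
```

Run:
```python
from h import *
S=cam("side");T=cam("top");crop(S["image"],220,200,200,180,4,"pics/s5.png");crop(T["image"],165,230,240,100,3.3,"pics/t5.png")
```

```text
(no output)
```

View pics/s5.png

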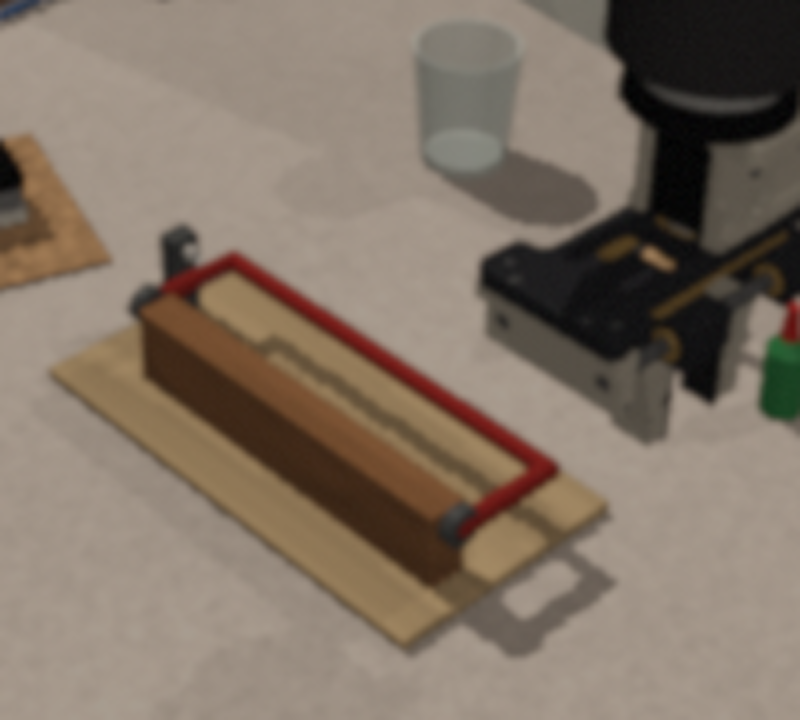

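View pics/t5.png

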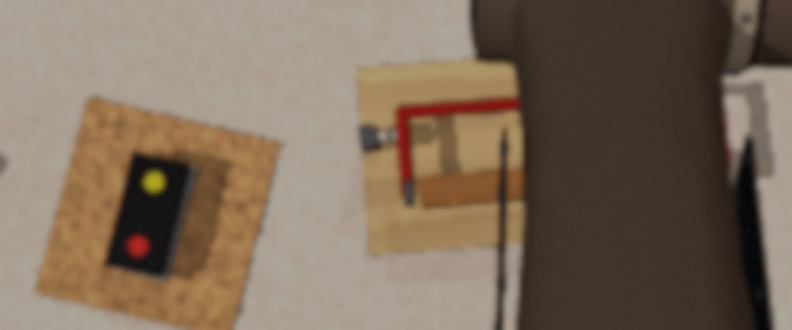

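Run:
```python
from h import *
import pickle
T,S=pickle.load(open("c0.pkl","rb"))
for nm,c,(x,y,a) in(("side",S,(537.3,-9.16,.1026)),("top",T,(538.4,-5.0,.103))):
  for th in(1.36,1.5,1.57):
    for s in(1,-1):
        X=-30+62*np.sin(th);Y=122*s;Z=49+62*np.cos(th)
        print(nm,th,s,proj(c,[x+np.cos(a)*X-np.sin(a)*Y,y+np.sin(a)*X+np.cos(a)*Y,Z]).round(1))
print("obs side",235/4+220,258/4+200,548/4+220,468/4+200," top",165+404/3.3,230+112/3.3)
```

```text
side 1.36 1 [[277.5 260.7]]
side 1.36 -1 [[356.9 313.4]]
side 1.5 1 [[278.  263.7]]
side 1.5 -1 [[357.1 316.5]]
side 1.57 1 [[278.1 265.2]]
side 1.57 -1 [[357.  318.1]]
top 1.36 1 [[286.6 263.7]]
top 1.36 -1 [[382.9 256.6]]
top 1.5 1 [[286.7 263.5]]
top 1.5 -1 [[382.3 256.5]]
top 1.57 1 [[286.8 263.6]]
top 1.57 -1 [[382.1 256.6]]
obs side 278.75 264.5 357.0 317.0  top 287.42424242424244 263.93939393939394
```

Run:
```python
from h import *
plan(573,-1,62,.103-np.pi/2)
```

```text
at [ 589.2 -193.9  133.1] phi -1.468 turn -0.0 shift [-0.6452 -0.0124  0.2372] rows>= 5.1 F [-0.9  0.4 -0.2] w 30.7 j [-0.    0.34 -0.24 -0.   -0.99  0.11] t 7.2
```

>>> step_arm(targets=[[-0.13, -0.0124, 0, 0, 0, 0], [-0.13, 0, 0, 0, 0, 0], [-0.13, 0, 0, 0, 0, 0], [-0.13, 0, 0, 0, 0, 0], [-0.125, 0, 0.05, 0, 0, 0], [0, 0, 0.1, 0, 0, 0], [0, 0, 0.087, 0, 0, 0], [0, 0, 0, 0, 0, 0], [0, 0, 0.01, 0, 0, 0], [0, 0, 0.01, 0, 0, 0], [0, 0, 0, 0, 0, 0]], jaw=1)

```text
time_s: 8.12
tcp_pos: [573.8, 0.6, 57.1]
tcp_rot: [0.744, -0.669, 0.0, -0.001]
wrist_force: [-0.3, -0.0, 0.1]
gripper_width: 0.2
```

>>> step_arm(targets=[[0, 0, 0.007, 0, 0, 0], [0, 0, 0.007, 0, 0, 0], [0, 0, 0, 0, 0, 0], [0, 0, 0, 0, 0, 0]])

```text
time_s: 8.45
tcp_pos: [574.3, 0.5, 54.8]
tcp_rot: [0.744, -0.669, 0.001, -0.001]
wrist_force: [-6.0, 1.7, 17.8]
gripper_width: 0.6
```

>>> step_arm(targets=[[0, 0, -0.05, 0, 0, 0], [0, 0, -0.1, 0, 0, 0], [0, 0, -0.12, 0, 0, -0.0187], [0, 0, -0.05, 0, 0, -0.0187], [0, 0, 0, 0, 0, -0.0187], [0, 0, 0, 0, 0, -0.0187], [0, 0, 0, 0, 0, -0.0187], [0, 0, 0, 0, 0, -0.0187], [0, 0, 0, 0, 0, -0.0187], [0, 0, 0, 0, 0, -0.0187], [0, 0, 0, 0, 0, -0.0187], [0, 0, 0, 0, 0, -0.0187], [0, 0, 0, 0, 0, -0.0187], [0, 0, 0, 0, 0, 0]], jaw=0)

```text
time_s: 9.62
tcp_pos: [573.4, 0.2, 148.6]
tcp_rot: [0.996, -0.084, 0.001, -0.0]
wrist_force: [-0.2, 0.2, -0.2]
gripper_width: 85.5
```

Run:
```python
from h import *
plan(475,311.5,100,-.18)
T=cam("top");S=cam("side");crop(T["image"],170,250,90,90,8,"pics/t6.png");crop(S["image"],160,225,90,60,8,"pics/s6.png")
```

```text
at [5.734e+02 2.000e-01 1.486e+02] phi -0.1676 turn 0.002 shift [-0.5083 -0.9621  0.1619] rows>= 8.1 F [-0.2  0.2 -0.2] w 85.5 j [ 0.34  0.26 -0.32  0.   -0.99  1.06] t 9.6
```

View pics/t6.png

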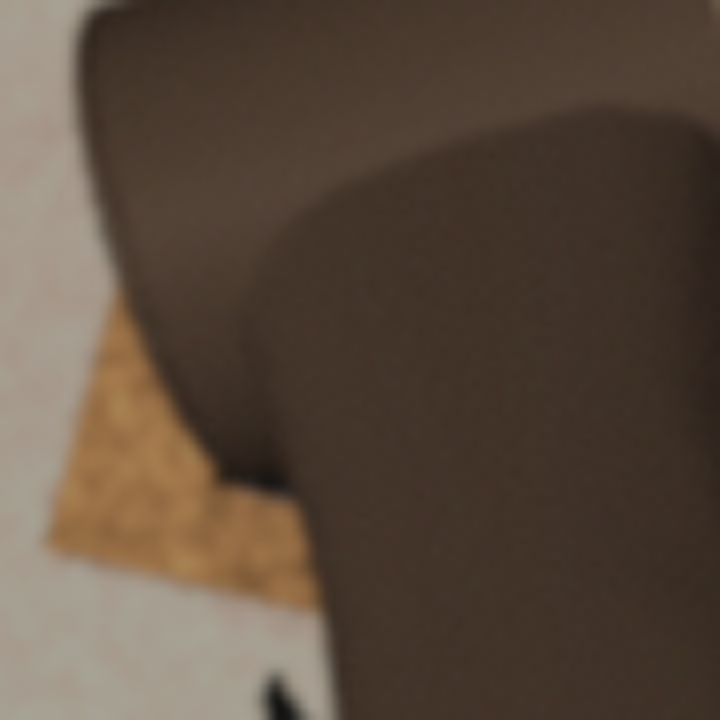

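View pics/s6.png

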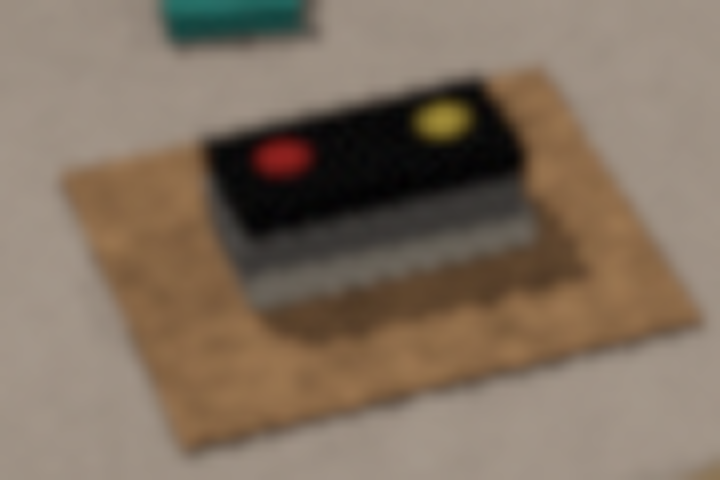

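>>> step_arm(targets=[[-0.0565, -0.107, 0, 0, 0, 0.002], [-0.0565, -0.107, 0, 0, 0, 0], [-0.0565, -0.107, 0, 0, 0, 0], [-0.0565, -0.107, 0, 0, 0, 0], [-0.0565, -0.107, 0, 0, 0, 0], [-0.0565, -0.107, 0, 0, 0, 0], [-0.0565, -0.107, 0, 0, 0, 0], [-0.0565, -0.107, 0, 0, 0, 0], [-0.0565, -0.106, 0, 0, 0, 0], [0, 0, 0.06, 0, 0, 0], [0, 0, 0.06, 0, 0, 0], [0, 0, 0, 0, 0, 0], [0, 0, 0, 0, 0, 0]])

```text
time_s: 10.8
tcp_pos: [475.4, 311.6, 111.4]
tcp_rot: [0.996, -0.093, -0.0, 0.001]
wrist_force: [0.4, -0.3, 0.8]
gripper_width: 87.5
```

Run:
```python
from h import *
plan(475,311.5,30.5,-.18)
S=cam("side");crop(S["image"],140,150,120,120,6,"pics/s7.png")
```

```text
at [475.4 311.6 111.4] phi -0.1872 turn -0.0012 shift [-0.0013  0.0007  0.2696] rows>= 2.0 F [ 0.4 -0.3  0.8] w 87.5 j [ 0.92  0.29 -0.38  0.   -0.91  0.46] t 10.8
```

View pics/s7.png

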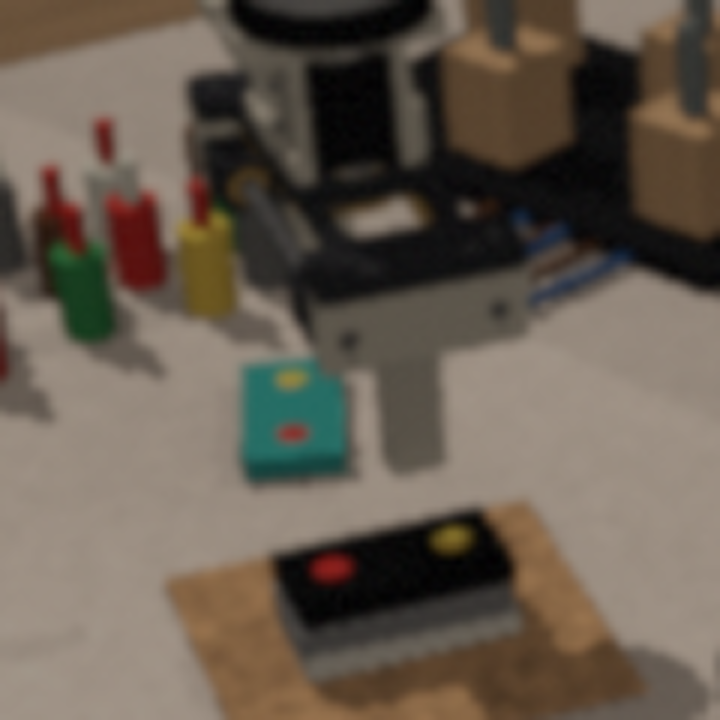

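Run:
```python
from h import *
import pickle
T,S=pickle.load(open("c0.pkl","rb"))
p,R,o=pose()
for x in(-9.5,9.5): print(proj(S,p+R@[x,65,0]),(proj(S,p+R@[x,65,0])-[140,150])*6)
```

```text
[[206.9375906  229.81740583]] [[401.62554362 478.90443496]]
[[215.04013358 227.98092491]] [[450.24080151 467.88554946]]
```

>>> step_arm(targets=[[0, 0, 0.07, 0, 0, 0], [0, 0, 0.08, 0, 0, 0], [0, 0, 0.07, 0, 0, 0], [0, 0, 0.0496, 0, 0, 0], [0, 0, 0, 0, 0, 0], [0, 0, 0, 0, 0, 0]])

```text
time_s: 11.35
tcp_pos: [476.4, 312.0, 31.6]
tcp_rot: [0.996, -0.093, 0.0, 0.0]
wrist_force: [0.9, -0.3, 0.2]
gripper_width: 87.5
```

>>> step_arm(targets=[[0, 0, 0, 0, 0, 0], [0, 0, 0, 0, 0, 0], [0, 0, 0, 0, 0, 0], [0, 0, 0, 0, 0, 0], [0, 0, 0, 0, 0, 0], [0, 0, 0, 0, 0, 0], [0, 0, 0, 0, 0, 0]], jaw=1)

```text
time_s: 11.93
tcp_pos: [475.8, 312.3, 31.1]
tcp_rot: [0.996, -0.092, 0.0, -0.0]
wrist_force: [0.3, 0.9, 0.2]
gripper_width: 46.4
```

Run:
```python
from h import *
plan(475,311.5,30.5,-.18)
S=cam("side");crop(S["image"],140,170,120,120,6,"pics/s8.png")
```

```text
at [475.8 312.3  31.1] phi -0.1849 turn -0.0008 shift [-0.0022  0.0031  0.0019] rows>= 0.0 F [0.3 0.9 0.2] w 46.4 j [ 0.92  0.39 -0.46  0.   -0.73  0.46] t 11.9
```

View pics/s8.png

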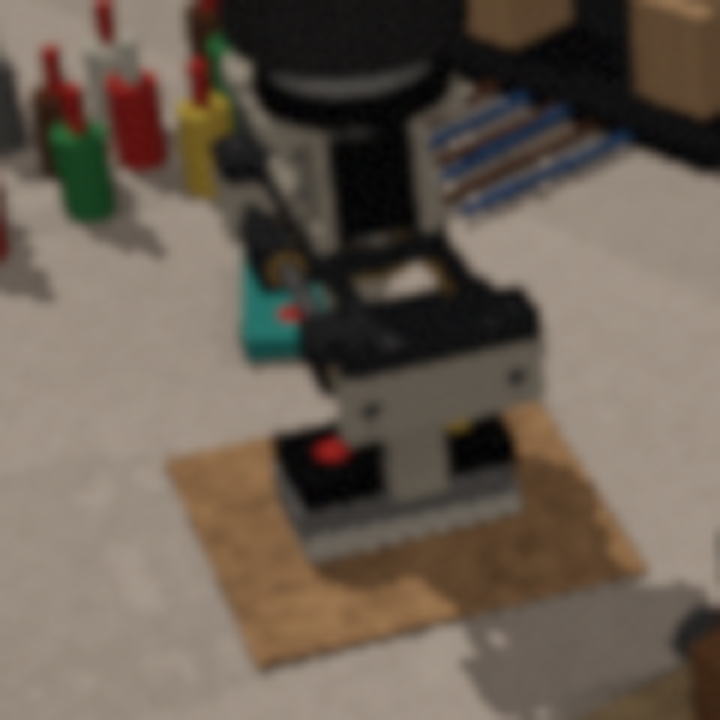

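>>> step_arm(targets=[[0, 0, -0.02, 0, 0, 0], [0, 0, -0.06, 0, 0, 0], [0, 0, -0.1, 0, 0, -0.015], [0, 0, -0.1, 0, 0, -0.015], [0, 0, -0.02, 0, 0, -0.0155], [0, 0, 0, 0, 0, 0], [0, 0, 0, 0, 0, 0]])

```text
time_s: 12.57
tcp_pos: [475.5, 312.1, 121.1]
tcp_rot: [0.999, 0.049, 0.0, -0.0]
wrist_force: [-1.1, 0.2, -1.4]
gripper_width: 45.6
```

```bash
cat >> h.py <<'E'
RX,RY,RA=539.5,-5.5,.103
def rest(x,y): 
    c,s=np.cos(RA),np.sin(RA); return RX+c*x-s*y, RY+s*x+c*y
E
python3 - <<'E'
from h import *
print(rest(1.5,-75));plan(*rest(1.5,-75),58.6,RA)
S=cam("side");crop(S["image"],140,130,120,160,5,"pics/s9.png")
E
```

```text
(np.float64(548.7033984380761), np.float64(-79.94828713402357))
at [475.5 312.1 121.1] phi 0.0977 turn -0.0008 shift [0.1083 1.3248 0.2082] rows>= 10.0 F [-1.1  0.2 -1.4] w 45.6 j [ 0.92  0.28 -0.37 -0.   -0.93  0.74] t 12.6
```

View pics/s9.png

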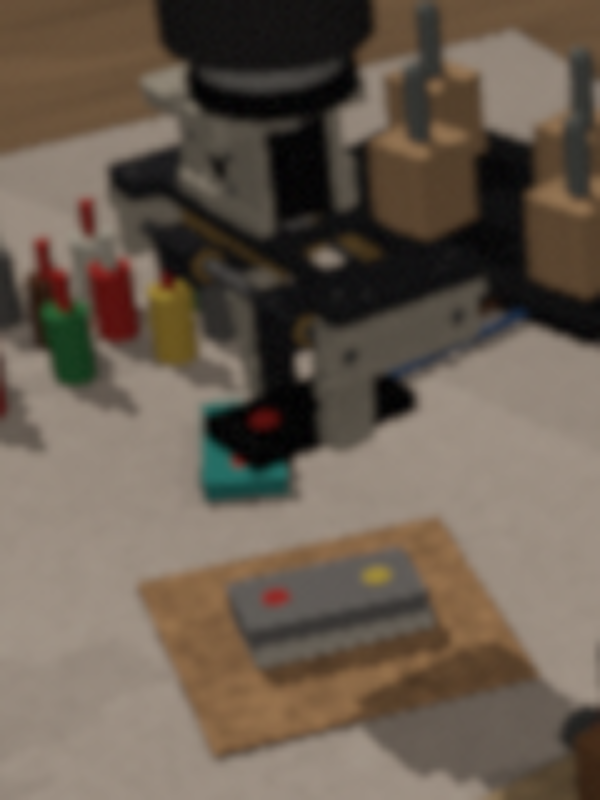

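>>> step_arm(targets=[[0.01, 0.06, 0, 0, 0, 0], [0.01, 0.12, 0, 0, 0, 0], [0.01, 0.125, 0, 0, 0, 0], [0.01, 0.125, 0, 0, 0, 0], [0.01, 0.125, 0, 0, 0, 0], [0.01, 0.125, 0, 0, 0, 0], [0.01, 0.125, 0, 0, 0, 0], [0.01, 0.125, 0, 0, 0, 0], [0.01, 0.125, 0, 0, 0, 0], [0.01, 0.12, 0, 0, 0, 0], [0.0083, 0.1, 0, 0, 0, 0], [0, 0.05, 0, 0, 0, -0.0008], [0, 0, 0.05, 0, 0, 0], [0, 0, 0.05, 0, 0, 0], [0, 0, 0.03, 0, 0, 0], [0, 0, 0, 0, 0, 0], [0, 0, 0, 0, 0, 0]])

```text
time_s: 14.03
tcp_pos: [547.4, -80.1, 80.8]
tcp_rot: [0.999, 0.053, -0.001, 0.0]
wrist_force: [0.3, 0.5, -0.4]
gripper_width: 46.1
```

Run:
```python
from h import *
plan(*rest(1.5,-75),58.6,RA)
S=cam("side");crop(S["image"],220,160,160,190,4,"pics/s10.png")
```

```text
at [547.4 -80.1  80.8] phi 0.1053 turn 0.0004 shift [0.0044 0.0001 0.0741] rows>= 0.5 F [ 0.3  0.5 -0.4] w 46.1 j [ 0.21  0.3  -0.44  0.   -0.83  1.47] t 14.0
```

View pics/s10.png

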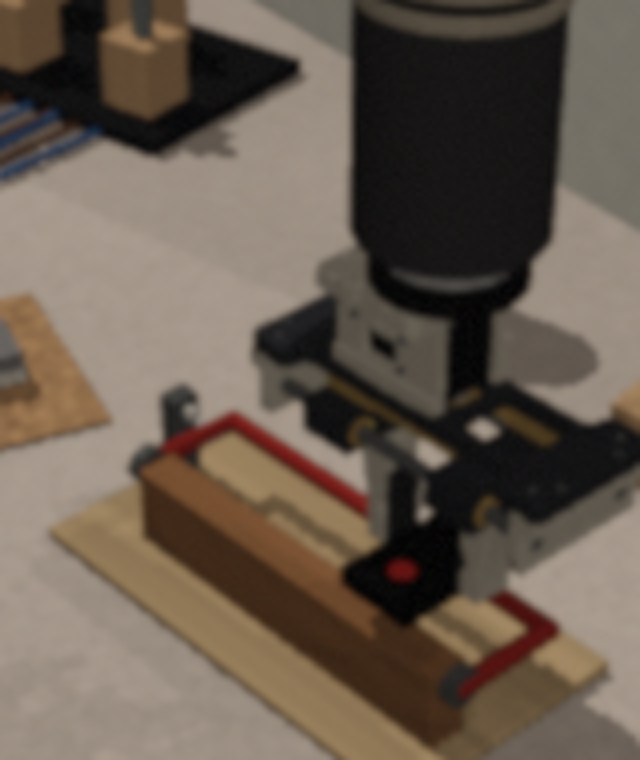

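>>> step_arm(targets=[[0.0044, 0, 0.025, 0, 0, 0], [0, 0, 0.025, 0, 0, 0], [0, 0, 0.018, 0, 0, 0], [0, 0, 0.006, 0, 0, 0], [0, 0, 0, 0, 0, 0], [0, 0, 0, 0, 0, 0]])

```text
time_s: 14.58
tcp_pos: [549.4, -79.9, 59.6]
tcp_rot: [0.999, 0.053, -0.0, 0.0]
wrist_force: [0.2, -0.5, -1.7]
gripper_width: 45.7
```

>>> step_arm(targets=[[0, 0, 0.003, 0, 0, 0], [0, 0, 0.002, 0, 0, 0], [0, 0, 0, 0, 0, 0], [0, 0, 0, 0, 0, 0]])

```text
time_s: 14.92
tcp_pos: [549.5, -79.9, 58.3]
tcp_rot: [0.999, 0.053, 0.0, -0.0]
wrist_force: [-0.7, -0.2, -0.9]
gripper_width: 45.7
```

>>> step_arm(targets=[[0, 0, 0, 0, 0, 0], [0, 0, 0, 0, 0, 0], [0, 0, 0, 0, 0, 0], [0, 0, -0.02, 0, 0, 0], [0, 0, -0.06, 0, 0, 0], [0, 0, -0.1, 0, 0, 0], [0, 0, -0.05, 0, 0, 0], [0, 0, 0, 0, 0, 0]], jaw=0.41)

```text
time_s: 15.58
tcp_pos: [551.9, -79.8, 131.6]
tcp_rot: [0.999, 0.053, 0.003, 0.0]
wrist_force: [0.8, 0.3, 0.3]
gripper_width: 52.1
```

Run:
```python
from h import *
plan(474.5,312,19,-.185)
S=cam("side");crop(S["image"],220,160,160,190,4,"pics/s11.png")
```

```text
at [551.9 -79.8 131.6] phi 0.1068 turn 0.0464 shift [-0.494  -1.2362  0.3753] rows>= 10.2 F [0.8 0.3 0.3] w 52.1 j [ 0.21  0.25 -0.38  0.   -0.93  1.47] t 15.6
```

View pics/s11.png

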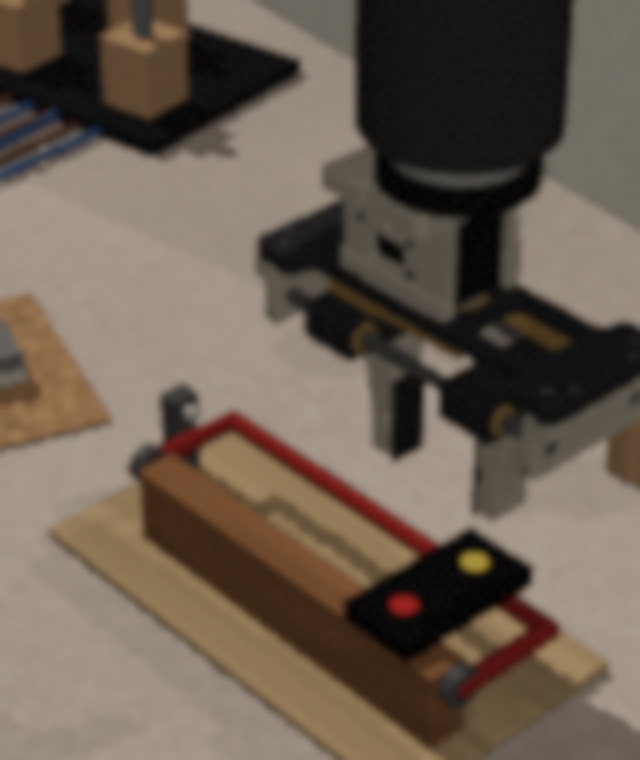

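>>> step_arm(targets=[[0, 0, 0, 0, 0, 0.0155], [0, 0, 0, 0, 0, 0.0155], [0, 0, 0, 0, 0, 0.0154], [-0.025, -0.0622, 0, 0, 0, 0], [-0.049, -0.122, 0, 0, 0, 0], [-0.049, -0.122, 0, 0, 0, 0], [-0.049, -0.122, 0, 0, 0, 0], [-0.049, -0.122, 0, 0, 0, 0], [-0.049, -0.122, 0, 0, 0, 0], [-0.049, -0.122, 0, 0, 0, 0], [-0.049, -0.122, 0, 0, 0, 0], [-0.049, -0.122, 0, 0, 0, 0], [-0.049, -0.122, 0, 0, 0, 0], [-0.028, -0.076, 0, 0, 0, 0], [0, 0, 0.08, 0, 0, 0], [0, 0, 0.1, 0, 0, 0], [0, 0, 0.09, 0, 0, 0], [0, 0, 0, 0, 0, 0]], jaw=0)

```text
time_s: 17.13
tcp_pos: [469.1, 309.0, 40.7]
tcp_rot: [0.996, -0.093, -0.003, 0.004]
wrist_force: [-1.2, -1.0, -0.6]
gripper_width: 87.3
```

Run:
```python
from h import *
plan(474.5,312,19,-.185)
```

```text
at [469.1 309.   40.7] phi -0.1863 turn -0.0002 shift [ 0.016  -0.013   0.0723] rows>= 0.6 F [-1.2 -1.  -0.6] w 87.3 j [ 0.93  0.37 -0.46 -0.   -0.75  0.46] t 17.1
```

>>> step_arm(targets=[[0, 0, 0.04, 0, 0, 0], [0, 0, 0, 0, 0, 0], [0, 0, 0, 0, 0, 0]])

```text
time_s: 17.38
tcp_pos: [472.3, 311.7, 34.6]
tcp_rot: [0.996, -0.093, -0.0, 0.0]
wrist_force: [-0.5, 0.5, 0.6]
gripper_width: 87.3
```

Run:
```python
from h import *
plan(474.5,312,19,-.185)
```

```text
at [472.3 311.7  34.6] phi -0.1855 turn -0.0001 shift [ 0.0071 -0.0023  0.0522] rows>= 0.4 F [-0.5  0.5  0.6] w 87.3 j [ 0.93  0.38 -0.46  0.   -0.73  0.46] t 17.4
```

>>> step_arm(targets=[[0.005, 0, 0.03, 0, 0, 0], [0, 0, 0, 0, 0, 0], [0, 0, 0, 0, 0, 0], [0, 0, 0, 0, 0, 0]])

```text
time_s: 17.72
tcp_pos: [473.9, 311.7, 25.6]
tcp_rot: [0.996, -0.093, 0.0, -0.0]
wrist_force: [-0.2, -0.2, 0.3]
gripper_width: 87.7
```

Run:
```python
from h import *
plan(474.5,312,19,-.185)
```

```text
at [473.9 311.7  25.6] phi -0.1857 turn -0.0001 shift [ 0.0018 -0.0015  0.0221] rows>= 0.2 F [-0.2 -0.2  0.3] w 87.7 j [ 0.93  0.39 -0.47  0.   -0.71  0.46] t 17.7
```

>>> step_arm(targets=[[0.0018, 0, 0.0215, 0, 0, 0], [0, 0, 0, 0, 0, 0], [0, 0, 0, 0, 0, 0], [0, 0, 0, 0, 0, 0]])

```text
time_s: 18.05
tcp_pos: [474.2, 311.4, 18.6]
tcp_rot: [0.996, -0.093, -0.0, 0.0]
wrist_force: [0.5, 1.4, -1.3]
gripper_width: 87.6
```

>>> step_arm(targets=[[0, 0, 0, 0, 0, 0], [0, 0, 0, 0, 0, 0], [0, 0, 0, 0, 0, 0], [0, 0, 0, 0, 0, 0], [0, 0, 0, 0, 0, 0], [0, 0, 0, 0, 0, 0], [0, 0, 0, 0, 0, 0]], jaw=1)

```text
time_s: 18.63
tcp_pos: [474.2, 311.5, 18.7]
tcp_rot: [0.996, -0.093, 0.0, -0.0]
wrist_force: [1.0, -0.0, 0.1]
gripper_width: 46.6
```

>>> step_arm(targets=[[0, 0, -0.02, 0, 0, 0], [0, 0, -0.06, 0, 0, 0], [0, 0, -0.1, 0, 0, -0.015], [0, 0, -0.1, 0, 0, -0.015], [0, 0, -0.07, 0, 0, -0.0155], [0, 0, 0, 0, 0, 0], [0, 0, 0, 0, 0, 0], [0, 0, 0, 0, 0, 0]])

```text
time_s: 19.3
tcp_pos: [473.8, 311.2, 123.5]
tcp_rot: [0.999, 0.049, -0.0, -0.0]
wrist_force: [-0.3, -0.1, -1.5]
gripper_width: 45.8
```

Run:
```python
from h import *
plan(*rest(1,0),58.6,RA)
S=cam("side");crop(S["image"],140,130,120,160,5,"pics/s12.png")
```

```text
at [473.8 311.2 123.5] phi 0.0988 turn -0.0007 shift [0.1127 1.0726 0.2165] rows>= 8.1 F [-0.3 -0.1 -1.5] w 45.8 j [ 0.93  0.27 -0.37 -0.   -0.93  0.74] t 19.3
```

View pics/s12.png

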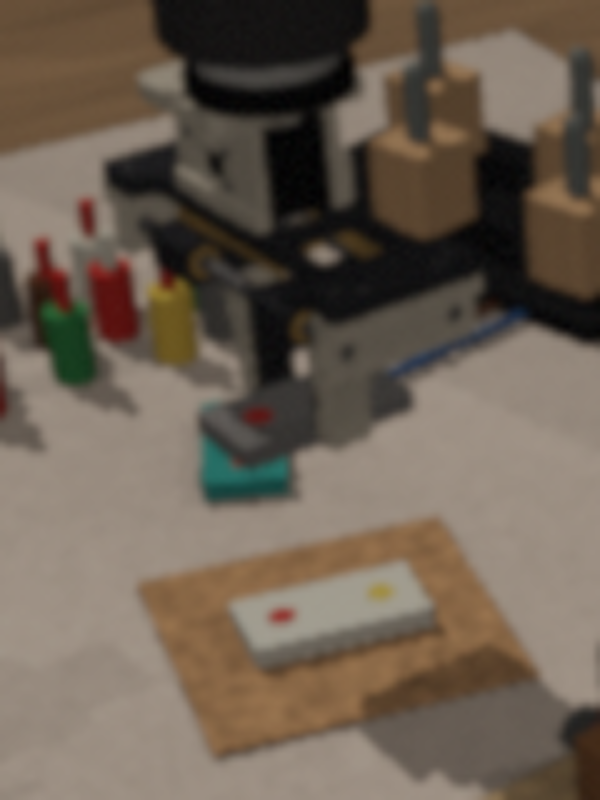

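>>> step_arm(targets=[[0.0127, 0.0726, 0, 0, 0, -0.0007], [0.01, 0.11, 0, 0, 0, 0], [0.01, 0.12, 0, 0, 0, 0], [0.01, 0.12, 0, 0, 0, 0], [0.01, 0.12, 0, 0, 0, 0], [0.01, 0.12, 0, 0, 0, 0], [0.01, 0.12, 0, 0, 0, 0], [0.01, 0.12, 0, 0, 0, 0], [0.01, 0.1, 0, 0, 0, 0], [0.01, 0.05, 0, 0, 0, 0], [0.01, 0.02, 0.03, 0, 0, 0], [0, 0, 0.06, 0, 0, 0], [0, 0, 0.06, 0, 0, 0], [0, 0, 0.03, 0, 0, 0], [0, 0, 0, 0, 0, 0], [0, 0, 0, 0, 0, 0], [0, 0, 0, 0, 0, 0], [0, 0, 0, 0, 0, 0]])

```text
time_s: 20.85
tcp_pos: [542.0, -4.5, 70.6]
tcp_rot: [0.999, 0.053, 0.001, -0.0]
wrist_force: [0.5, -0.0, -0.3]
gripper_width: 45.8
```

Run:
```python
from h import *
plan(*rest(1,0),58.2,RA)
```

```text
at [542.   -4.5  70.6] phi 0.1053 turn 0.0004 shift [-0.0054  0.0025  0.0412] rows>= 0.3 F [ 0.5 -0.  -0.3] w 45.8 j [ 0.35  0.3  -0.48  0.   -0.79  1.32] t 20.9
```

>>> step_arm(targets=[[-0.004, 0.0025, 0.02, 0, 0, 0], [0, 0, 0.015, 0, 0, 0], [0, 0, 0.007, 0, 0, 0], [0, 0, 0, 0, 0, 0], [0, 0, 0, 0, 0, 0], [0, 0, 0, 0, 0, 0]])

```text
time_s: 21.35
tcp_pos: [540.1, -5.8, 57.6]
tcp_rot: [0.999, 0.052, -0.0, -0.0]
wrist_force: [-3.8, 1.3, 7.4]
gripper_width: 45.6
```

Run:
```python
from h import *
plan(*rest(1,0),57.8,RA)
S=cam("side");crop(S["image"],220,160,160,190,4,"pics/s13.png")
```

```text
at [540.1  -5.8  57.6] phi 0.1049 turn 0.0003 shift [ 0.0016 -0.0012 -0.0005] rows>= 0.0 F [-3.8  1.3  7.4] w 45.6 j [ 0.35  0.31 -0.5  -0.   -0.76  1.32] t 21.4
```

View pics/s13.png

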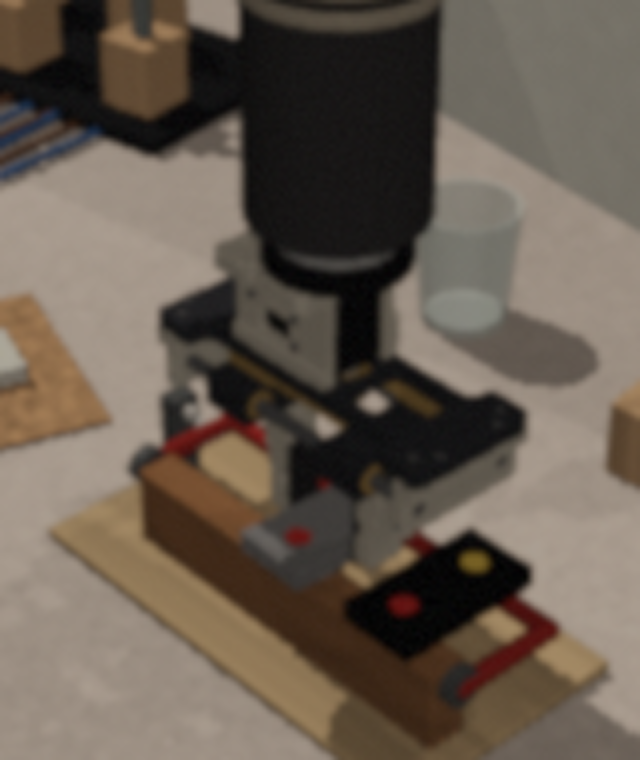

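>>> step_arm(targets=[[0, 0, -0.003, 0, 0, 0], [0, 0, 0, 0, 0, 0]])

```text
time_s: 21.57
tcp_pos: [540.3, -5.9, 58.1]
tcp_rot: [0.999, 0.052, 0.0, -0.0]
wrist_force: [-0.0, 0.2, -1.2]
gripper_width: 45.8
```

>>> step_arm(targets=[[0, 0, 0, 0, 0, 0], [0, 0, 0, 0, 0, 0], [0, 0, 0, 0, 0, 0], [0, 0, -0.02, 0, 0, 0], [0, 0, -0.06, 0, 0, 0], [0, 0, -0.1, 0, 0, 0.0155], [0, 0, -0.05, 0, 0, 0.0155], [0, 0, 0, 0, 0, 0.0154], [0, 0, 0, 0, 0, 0], [0, 0, 0, 0, 0, 0], [0, 0, 0, 0, 0, 0]], jaw=0.42)

```text
time_s: 22.48
tcp_pos: [539.8, -6.0, 126.6]
tcp_rot: [0.996, -0.092, -0.0, 0.0]
wrist_force: [-0.7, -0.6, -0.6]
gripper_width: 50.9
```

Run:
```python
from h import *
plan(474.5,311.5,7,-.185)
S=cam("side");crop(S["image"],140,160,240,190,3.3,"pics/s14.png")
```

```text
at [539.8  -6.  126.6] phi -0.1838 turn 0.0002 shift [-0.4086 -1.0001  0.3987] rows>= 8.5 F [-0.7 -0.6 -0.6] w 50.9 j [ 0.35  0.23 -0.42 -0.   -0.92  1.04] t 22.5
```

View pics/s14.png

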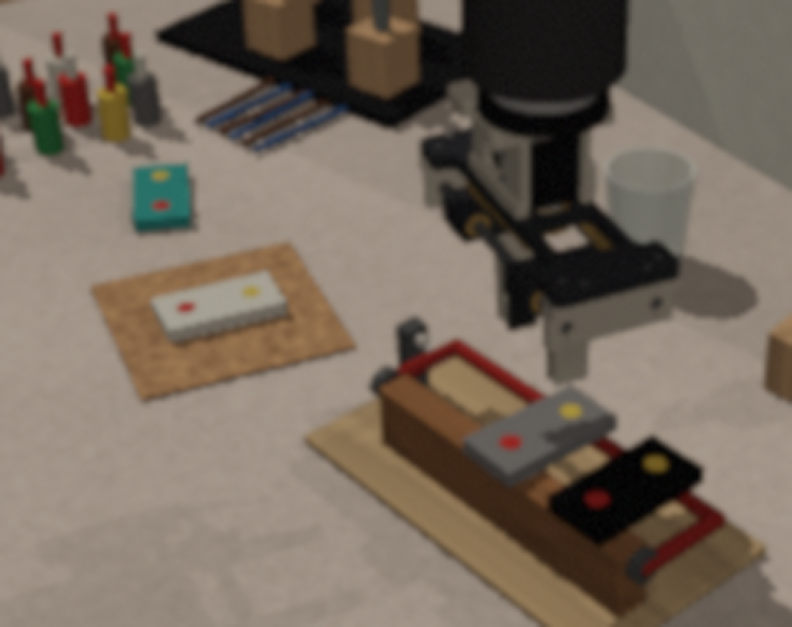

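>>> step_arm(targets=[[-0.025, -0.0601, 0, 0, 0, 0], [-0.049, -0.12, 0, 0, 0, 0], [-0.049, -0.12, 0, 0, 0, 0], [-0.049, -0.12, 0, 0, 0, 0], [-0.049, -0.12, 0, 0, 0, 0], [-0.049, -0.12, 0, 0, 0, 0], [-0.049, -0.12, 0, 0, 0, 0], [-0.049, -0.12, 0, 0, 0, 0], [-0.04, -0.1, 0, 0, 0, 0], [0, 0, 0.08, 0, 0, 0], [0, 0, 0.1, 0, 0, 0], [0, 0, 0.1, 0, 0, 0], [0, 0, 0.08, 0, 0, 0], [0, 0, 0, 0, 0, 0], [0, 0, 0, 0, 0, 0], [0, 0, 0, 0, 0, 0], [0, 0, 0, 0, 0, 0]], jaw=0)

```text
time_s: 23.95
tcp_pos: [476.6, 312.6, 20.7]
tcp_rot: [0.996, -0.093, 0.001, -0.001]
wrist_force: [1.3, 0.1, 0.3]
gripper_width: 87.4
```

Run:
```python
from h import *
plan(474.5,311.5,7,-.185)
```

```text
at [476.6 312.6  20.7] phi -0.1861 turn -0.0002 shift [-0.0063  0.0049  0.0456] rows>= 0.3 F [1.3 0.1 0.3] w 87.4 j [ 0.92  0.4  -0.46  0.   -0.7   0.46] t 23.9
```

>>> step_arm(targets=[[-0.003, 0.003, 0.025, 0, 0, 0], [0, 0, 0.0165, 0, 0, 0], [0, 0, 0, 0, 0, 0], [0, 0, 0, 0, 0, 0], [0, 0, 0, 0, 0, 0]])

```text
time_s: 24.37
tcp_pos: [474.7, 311.0, 6.7]
tcp_rot: [0.996, -0.093, 0.0, -0.0]
wrist_force: [-0.3, -0.1, 0.6]
gripper_width: 87.8
```

>>> step_arm(targets=[[0, 0, 0, 0, 0, 0], [0, 0, 0, 0, 0, 0], [0, 0, 0, 0, 0, 0], [0, 0, 0, 0, 0, 0], [0, 0, 0, 0, 0, 0], [0, 0, 0, 0, 0, 0], [0, 0, 0, 0, 0, 0]], jaw=1)

```text
time_s: 24.95
tcp_pos: [474.7, 311.0, 6.6]
tcp_rot: [0.996, -0.093, 0.0, -0.0]
wrist_force: [-0.3, -0.4, -0.3]
gripper_width: 46.1
```

>>> step_arm(targets=[[0, 0, -0.02, 0, 0, 0], [0, 0, -0.06, 0, 0, 0], [0, 0, -0.1, 0, 0, -0.015], [0, 0, -0.1, 0, 0, -0.015], [0, 0, -0.1, 0, 0, -0.016], [0, 0, -0.01, 0, 0, 0], [0, 0, 0, 0, 0, 0], [0, 0, 0, 0, 0, 0], [0, 0, 0, 0, 0, 0]])

```text
time_s: 25.7
tcp_pos: [474.0, 310.3, 122.5]
tcp_rot: [0.999, 0.051, -0.001, 0.001]
wrist_force: [-0.5, -0.5, -0.4]
gripper_width: 45.6
```

Run:
```python
from h import *
plan(*rest(1,75),58.2,RA)
S=cam("side");crop(S["image"],140,130,120,160,5,"pics/s15.png")
```

```text
at [474.  310.3 122.5] phi 0.101 turn -0.0003 shift [0.1123 0.8196 0.2143] rows>= 6.3 F [-0.5 -0.5 -0.4] w 45.6 j [ 0.92  0.27 -0.37 -0.   -0.93  0.75] t 25.7
```

View pics/s15.png

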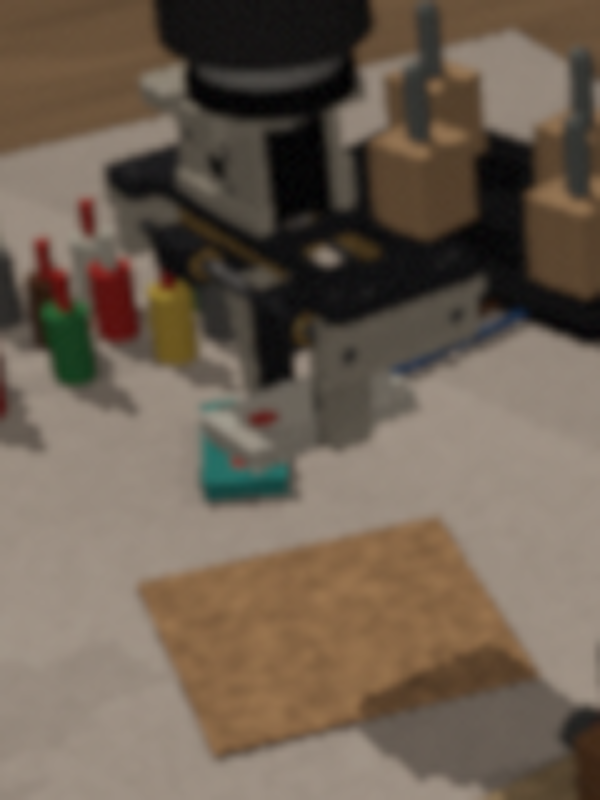

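>>> step_arm(targets=[[0.0123, 0.0696, 0, 0, 0, 0], [0.02, 0.12, 0, 0, 0, 0], [0.02, 0.13, 0, 0, 0, 0], [0.02, 0.13, 0, 0, 0, 0], [0.02, 0.13, 0, 0, 0, 0], [0.02, 0.12, 0, 0, 0, 0], [0, 0.08, 0, 0, 0, 0], [0, 0.04, 0, 0, 0, 0], [0, 0, 0.03, 0, 0, 0], [0, 0, 0.06, 0, 0, 0], [0, 0, 0.06, 0, 0, 0], [0, 0, 0.02, 0, 0, 0], [0, 0, 0, 0, 0, 0], [0, 0, 0, 0, 0, 0], [0, 0, 0, 0, 0, 0], [0, 0, 0, 0, 0, 0]])

```text
time_s: 27.08
tcp_pos: [533.9, 70.4, 73.4]
tcp_rot: [0.999, 0.051, 0.001, -0.0]
wrist_force: [0.2, 0.2, -0.0]
gripper_width: 45.5
```

Run:
```python
from h import *
plan(*rest(1,75),57.6,RA)
```

```text
at [533.9  70.4  73.4] phi 0.1029 turn -0.0 shift [-0.004   0.0037  0.0527] rows>= 0.4 F [ 0.2  0.2 -0. ] w 45.5 j [ 0.5   0.29 -0.49  0.   -0.8   1.18] t 27.1
```

>>> step_arm(targets=[[-0.003, 0.002, 0.025, 0, 0, 0], [0, 0, 0.015, 0, 0, 0], [0, 0, 0.008, 0, 0, 0], [0, 0, 0.002, 0, 0, 0], [0, 0, 0, 0, 0, 0], [0, 0, 0, 0, 0, 0], [0, 0, 0, 0, 0, 0]])

```text
time_s: 27.67
tcp_pos: [532.1, 69.0, 57.5]
tcp_rot: [0.999, 0.051, -0.0, 0.0]
wrist_force: [-2.8, 0.5, 3.5]
gripper_width: 45.7
```

>>> step_arm(targets=[[0, 0, -0.002, 0, 0, 0], [0, 0, 0, 0, 0, 0], [0, 0, 0, 0, 0, 0], [0, 0, 0, 0, 0, 0], [0, 0, -0.02, 0, 0, 0], [0, 0, -0.06, 0, 0, 0], [0, 0, -0.1, 0, 0, 0], [0, -0.1, -0.05, 0, 0, 0], [0, -0.13, 0, 0, 0, 0], [0, -0.13, 0, 0, 0, 0], [0, -0.13, 0, 0, 0, 0], [0, -0.13, 0, 0, 0, 0], [0, -0.1, 0, 0, 0, 0], [0, -0.05, 0, 0, 0, 0], [0, 0, 0, 0, 0, 0], [0, 0, 0, 0, 0, 0]], jaw=0.42)

```text
time_s: 29.0
tcp_pos: [508.6, 299.3, 127.1]
tcp_rot: [0.999, 0.052, -0.0, 0.0]
wrist_force: [0.1, 0.3, 0.1]
gripper_width: 50.5
```

Run:
```python
from h import *
import pickle
S=cam("side");T=cam("top");pickle.dump((T,S),open("c1.pkl","wb"))
crop(S["image"],225,230,160,130,5,"pics/s16.png")
crop(T["image"],265,230,130,90,6,"pics/t16.png")
crop(T["image"],410,260,100,90,7,"pics/t17.png")
crop(S["image"],320,375,140,105,5.5,"pics/s17.png")
```

```text
(no output)
```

View pics/s16.png

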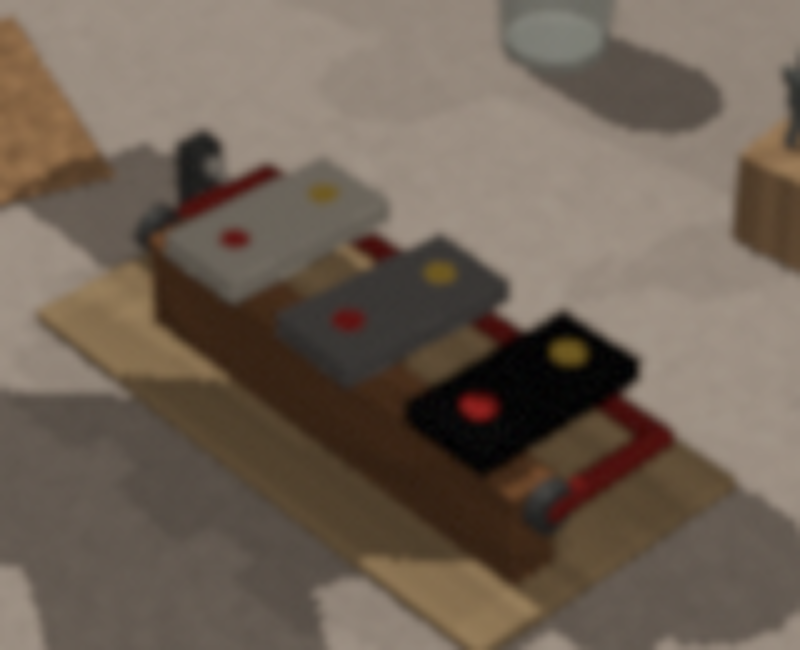

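View pics/t16.png

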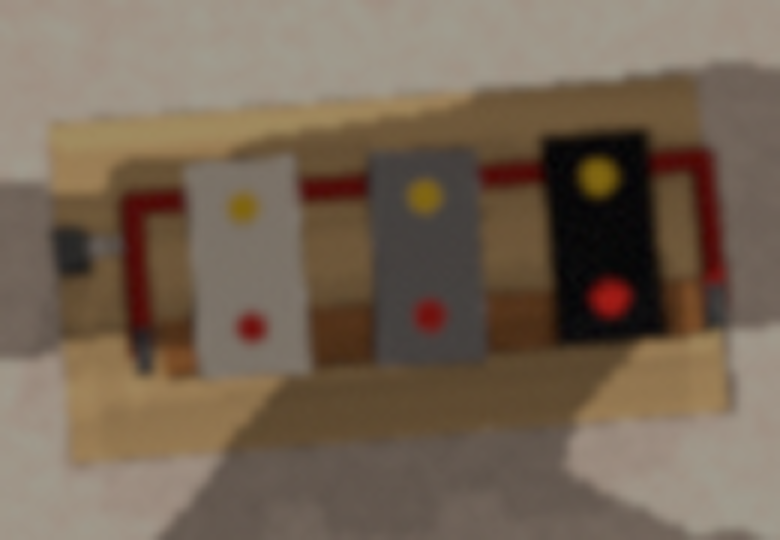

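View pics/t17.png

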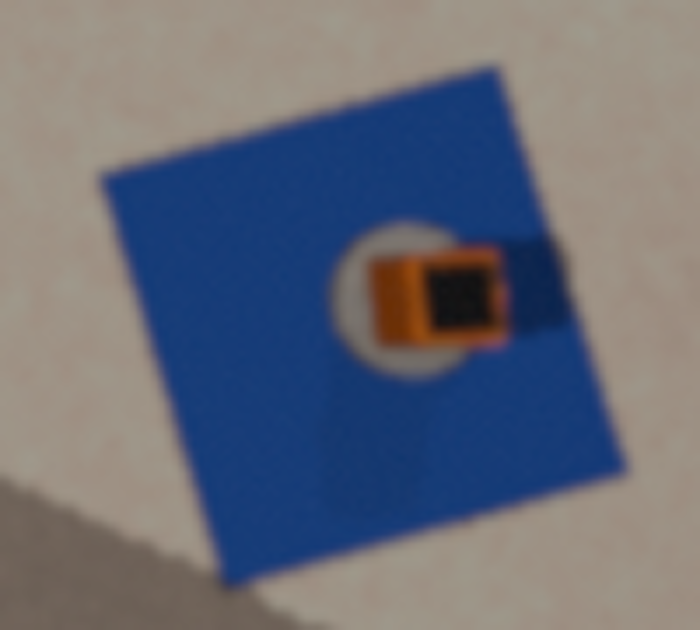

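View pics/s17.png

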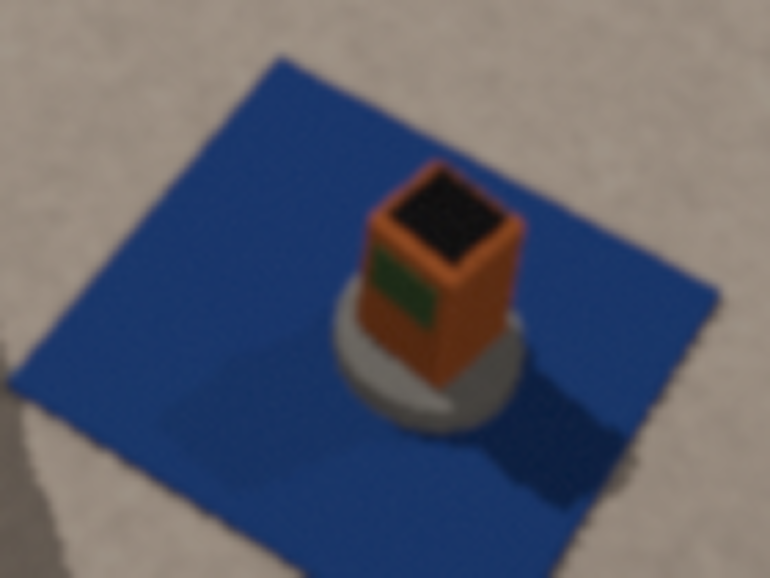

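```bash
cat > m2.py <<'E'
from h import *
import pickle,sys
T,S=pickle.load(open(sys.argv[1] if len(sys.argv)>1 else "c1.pkl","rb"))
def cen(c,u,v,w,kind):
    x0,y0=int(u-w),int(v-w);im=c["image"][y0:int(v+w)+1,x0:int(u+w)+1].astype(float)
    b,g,r=im[...,0],im[...,1],im[...,2]
    k=(r-np.maximum(g,b)) if kind=="r" else (np.minimum(r,g)-b)
    k=k-np.median(k)-.15*(k.max()-np.median(k)); k=np.clip(k,0,None)
    yy,xx=np.mgrid[:k.shape[0],:k.shape[1]]
    return np.array([(k*xx).sum()/k.sum()+x0,(k*yy).sum()/k.sum()+y0])
t=lambda u,v:(265+u/6-.4,230+v/6-.4); s=lambda u,v:(225+u/5-.4,230+v/5-.4)
D={"br":(t(610,298),s(480,407)),"by":(t(598,177),s(569,352)),"gr":(t(430,316),s(348,320)),"gy":(t(424,196),s(440,271)),"wr":(t(252,327),s(234,239)),"wy":(t(243,207),s(322,192))}
rel={"b":(549.5,-79.9),"g":(540.3,-5.9),"w":(532.1,69.0)}
W={}
for k,(a,b) in D.items():
    W[k]=[unproj(c,cen(c,*p,4,k[1]),67)[:2] for c,p in((T,a),(S,b))]
    print(k,"top",W[k][0].round(1),"side",W[k][1].round(1))
for p in"bgw":
    for i,n in enumerate(("top","side")):
        m=(W[p+"r"][i]+W[p+"y"][i])/2;d=W[p+"y"][i]-W[p+"r"][i]
        print(p,n,"centre",m.round(1),"minus tcp",(m-rel[p]).round(1),"len",np.linalg.norm(d).round(1),"yaw",np.arctan2(d[1],d[0]).round(3))
E
python3 m2.py
python3 - <<'E'
from h import *
import pickle
T,S=pickle.load(open("c1.pkl","rb"))
t=lambda u,v:(T,(410+u/7-.43,260+v/7-.43)); s=lambda u,v:(S,(320+u/5.5-.41,375+v/5.5-.41))
print("lid corners top");L=[unproj(*t(*k),64)[:2].round(1) for k in((407,255),(500,248),(508,345),(410,348))];print(L,np.mean(L,0))
print("side");L=[unproj(*s(*k),64)[:2].round(1) for k in((370,219),(440,160),(524,224),(453,281))];print(L,np.mean(L,0))
print("black lid",unproj(*t(462,300),66).round(1),unproj(*s(448,215),66).round(1))
print("foot top centre",unproj(*t(407,301),14).round(1), "foot side l/r",unproj(*s(429,335),14).round(1))
E
```

```text
br top [522.5 -81.3] side [522.3 -83.3]
by top [573.3 -75.7] side [572.9 -77.8]
gr top [513.3  -6. ] side [513.2  -8.5]
gy top [563.   -2.9] side [562.8  -5. ]
wr top [506.3  67.9] side [506.4  65.5]
wy top [556.1  73.1] side [556.   70.6]
b top centre [547.9 -78.5] minus tcp [-1.6  1.4] len 51.1 yaw 0.111
b side centre [547.6 -80.6] minus tcp [-1.9 -0.7] len 50.9 yaw 0.109
g top centre [538.1  -4.5] minus tcp [-2.2  1.4] len 49.8 yaw 0.062
g side centre [538.   -6.8] minus tcp [-2.3 -0.9] len 49.7 yaw 0.07
w top centre [531.2  70.5] minus tcp [-0.9  1.5] len 50.1 yaw 0.104
w side centre [531.2  68. ] minus tcp [-0.9 -1. ] len 49.8 yaw 0.101
lid corners top
[array([ 488.3, -335.9]), array([ 491.7, -369.3]), array([ 457.4, -371.3]), array([ 455.4, -336.3])] [ 473.2 -353.2]
side
[array([ 455.6, -342.5]), array([ 487.1, -339.2]), array([ 490.1, -370.3]), array([ 459.4, -372.2])] [ 473.05 -356.05]
black lid [ 472.8 -354.6   66. ] [ 473.4 -356.    66. ]
foot top centre [ 473.  -352.1   14. ] foot side l/r [ 472.4 -356.6   14. ]
```

Run:
```python
from h import *
plan(473.2,-354.8,26,.09)
```

```text
at [508.8 297.9 127.2] phi 0.1017 turn 0.0019 shift [-0.3136  2.1563  0.3373] rows>= 16.3 F [-0.7 -0.8  0.2] w 50.7 j [ 0.86  0.3  -0.31 -0.   -0.96  0.81] t 29.1
```

>>> step_arm(targets=[[-0.008, 0.06, 0, 0, 0, 0.0019], [-0.019, 0.13, 0, 0, 0, 0], [-0.019, 0.13, 0, 0, 0, 0], [-0.019, 0.13, 0, 0, 0, 0], [-0.019, 0.13, 0, 0, 0, 0], [-0.019, 0.13, 0, 0, 0, 0], [-0.019, 0.13, 0, 0, 0, 0], [-0.019, 0.13, 0, 0, 0, 0], [-0.019, 0.13, 0, 0, 0, 0], [-0.019, 0.13, 0, 0, 0, 0], [-0.019, 0.13, 0, 0, 0, 0], [-0.019, 0.13, 0, 0, 0, 0], [-0.019, 0.13, 0, 0, 0, 0], [-0.019, 0.13, 0, 0, 0, 0], [-0.019, 0.13, 0, 0, 0, 0], [-0.019, 0.13, 0, 0, 0, 0], [-0.019, 0.12, 0, 0, 0, 0], [-0.001, 0.026, 0, 0, 0, 0], [0, 0, 0, 0, 0, 0], [0, 0, 0, 0, 0, 0]], jaw=0)

```text
time_s: 30.77
tcp_pos: [472.2, -354.8, 127.0]
tcp_rot: [0.999, 0.043, -0.0, -0.0]
wrist_force: [0.8, -0.5, -0.9]
gripper_width: 87.8
```

Run:
```python
from h import *
plan(473.2,-354.8,26,.09)
S=cam("side");crop(S["image"],300,330,180,150,4,"pics/s18.png")
```

```text
at [ 472.2 -354.8  127. ] phi 0.0869 turn -0.0005 shift [3.400e-03 3.000e-04 3.366e-01] rows>= 2.5 F [ 0.8 -0.5 -0.9] w 87.8 j [-0.31  0.3  -0.31 -0.   -0.96  1.97] t 30.8
```

View pics/s18.png

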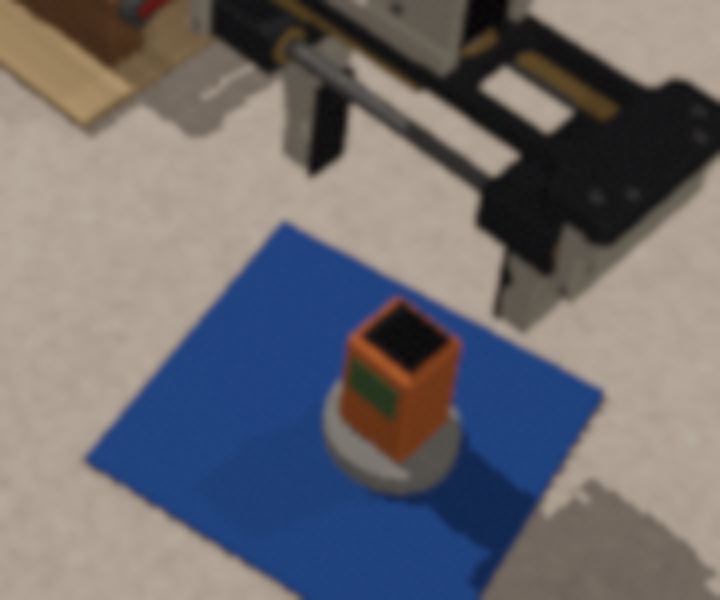

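>>> step_arm(targets=[[0.003, 0, 0.06, 0, 0, 0], [0, 0, 0.1, 0, 0, 0], [0, 0, 0.1, 0, 0, 0], [0, 0, 0.05, 0, 0, 0], [0, 0, 0.026, 0, 0, 0], [0, 0, 0, 0, 0, 0], [0, 0, 0, 0, 0, 0]])

```text
time_s: 31.4
tcp_pos: [475.3, -353.2, 27.1]
tcp_rot: [0.999, 0.046, 0.0, 0.0]
wrist_force: [0.1, 0.0, 0.4]
gripper_width: 87.2
```

>>> step_arm(targets=[[0, 0, 0, 0, 0, 0], [0, 0, 0, 0, 0, 0], [0, 0, 0, 0, 0, 0], [0, 0, 0, 0, 0, 0], [0, 0, 0, 0, 0, 0], [0, 0, 0, 0, 0, 0], [0, 0, 0, 0, 0, 0], [0, 0, 0, 0, 0, 0]], jaw=1)

```text
time_s: 32.07
tcp_pos: [474.8, -353.7, 26.4]
tcp_rot: [0.999, 0.045, 0.0, 0.0]
wrist_force: [-0.3, -0.1, -0.8]
gripper_width: 39.7
```

Run:
```python
from h import *
plan(473.2,-354.8,26,.09)
S=cam("side");crop(S["image"],300,330,180,150,4,"pics/s19.png")
```

```text
at [ 474.8 -353.7   26.4] phi 0.0902 turn 0.0 shift [-0.0056  0.0032  0.0013] rows>= 0.0 F [-0.3 -0.1 -0.8] w 39.7 j [-0.31  0.42 -0.41 -0.   -0.74  1.97] t 32.1
```

View pics/s19.png

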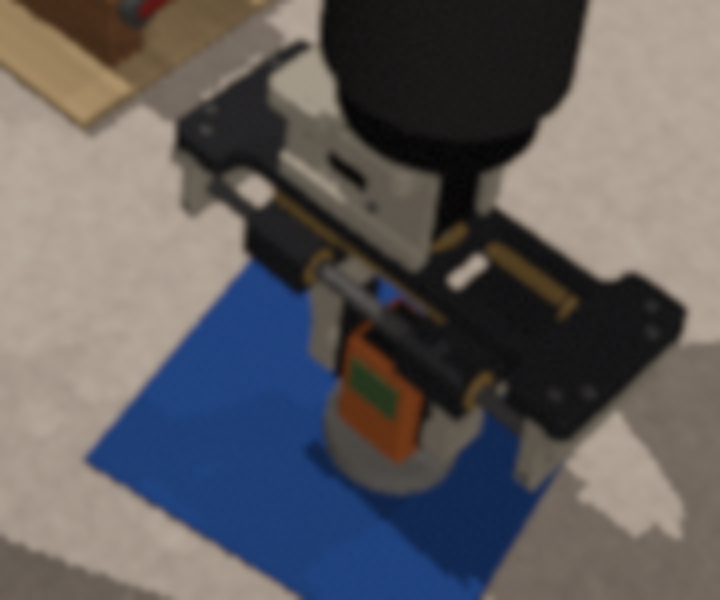

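>>> step_arm(targets=[[0, 0, 0, 0, 0, 0], [0, 0, 0, 0, 0, 0], [0, 0, 0, 0, 0, 0], [0, 0, 0, 0, 0, 0]])

```text
time_s: 32.45
tcp_pos: [474.9, -353.8, 26.4]
tcp_rot: [0.999, 0.045, 0.0, 0.0]
wrist_force: [0.0, -1.2, 0.5]
gripper_width: 33.9
```

>>> step_arm(targets=[[0, 0, 0, 0, 0, 0], [0, 0, 0, 0, 0, 0], [0, 0, 0, 0, 0, 0], [0, 0, 0, 0, 0, 0], [0, 0, 0, 0, 0, 0], [0, 0, 0, 0, 0, 0.0178], [0, 0, 0, 0, 0, 0.0178], [0, 0, 0, 0, 0, 0.0179], [0, 0, 0, 0, 0, 0.0179], [0, 0, 0, 0, 0, 0.0179], [0, 0, 0, 0, 0, 0.0179], [0, 0, 0, 0, 0, 0.0179], [0, 0, 0, 0, 0, 0.0179], [0, 0, 0, 0, 0, 0.0179], [0, 0, 0, 0, 0, 0.0179], [0, 0, 0, 0, 0, 0.0179], [0, 0, 0, 0, 0, 0.0179], [0, 0, 0, 0, 0, 0.0178], [0, 0, 0, 0, 0, 0.0178], [0, 0, 0, 0, 0, 0]], jaw=0.1)

```text
time_s: 34.12
tcp_pos: [474.8, -353.6, 26.4]
tcp_rot: [0.736, -0.677, -0.0, -0.0]
wrist_force: [-0.2, 0.0, -0.1]
gripper_width: 78.7
```

>>> step_arm(targets=[[0, 0, 0, 0, 0, 0], [0, 0, 0, 0, 0, 0], [0, 0, 0, 0, 0, 0], [0, 0, 0, 0, 0, 0], [0, 0, 0, 0, 0, 0], [0, 0, 0, 0, 0, 0], [0, 0, 0, 0, 0, 0], [0, 0, 0, 0, 0, 0], [0, 0, 0, 0, 0, 0], [0, 0, 0, 0, 0, 0], [0, 0, 0, 0, 0, 0]], jaw=1)

```text
time_s: 35.03
tcp_pos: [475.0, -353.7, 26.4]
tcp_rot: [0.738, -0.675, 0.0, -0.0]
wrist_force: [0.7, -0.1, 0.0]
gripper_width: 33.9
```

>>> step_arm(targets=[[0, 0, -0.02, 0, 0, 0], [0, 0, -0.06, 0, 0, 0], [0, 0, -0.1, 0, 0, 0], [0, 0, -0.1, 0, 0, 0], [0, 0, -0.05, 0, 0, 0], [0, 0, 0, 0, 0, 0], [0, 0, 0, 0, 0, 0], [0, 0, 0, 0, 0, 0], [0, 0, 0, 0, 0, 0]])

```text
time_s: 35.78
tcp_pos: [473.8, -353.2, 124.0]
tcp_rot: [0.738, -0.675, -0.001, 0.0]
wrist_force: [-0.2, -0.3, -2.2]
gripper_width: 33.8
```

Run:
```python
from h import *
plan(522.9,-82.5,110,-1.48)
S=cam("side");im=S["image"].copy()
p,R,o=pose()
crop(im,320,290,140,120,5.5,"pics/s20.png")
a=np.linspace(0,2*np.pi,60)
big=cv2.imread("pics/s20.png")
for z in(-22.4,-12.4):
    P=proj(S,np.stack([p[0]+28*np.cos(a),p[1]+28*np.sin(a),0*a+p[2]+z],1))
    q=((P-[320,290]+.5)*5.5-.5).round().astype(int)
    cv2.polylines(big,[q.reshape(-1,1,2)],True,(0,255,0),1)
cv2.imwrite("pics/s20b.png",big)
```

```text
at [ 473.8 -353.2  124. ] phi -1.4821 turn -0.0003 shift [-0.8837 -0.2449  0.0466] rows>= 6.8 F [-0.2 -0.3 -2.2] w 33.8 j [-0.31  0.31 -0.31 -0.   -0.95  0.4 ] t 35.8
```

View pics/s20.png

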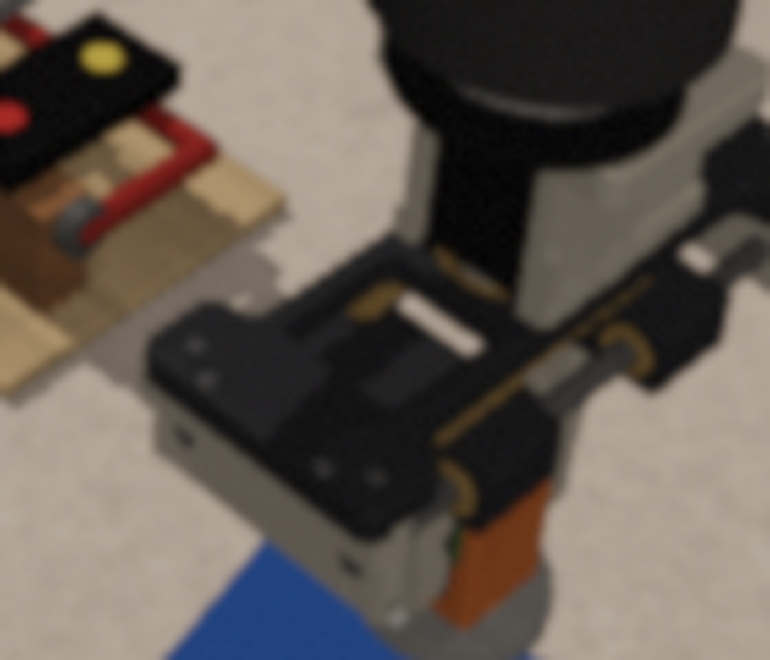

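View pics/s20b.png

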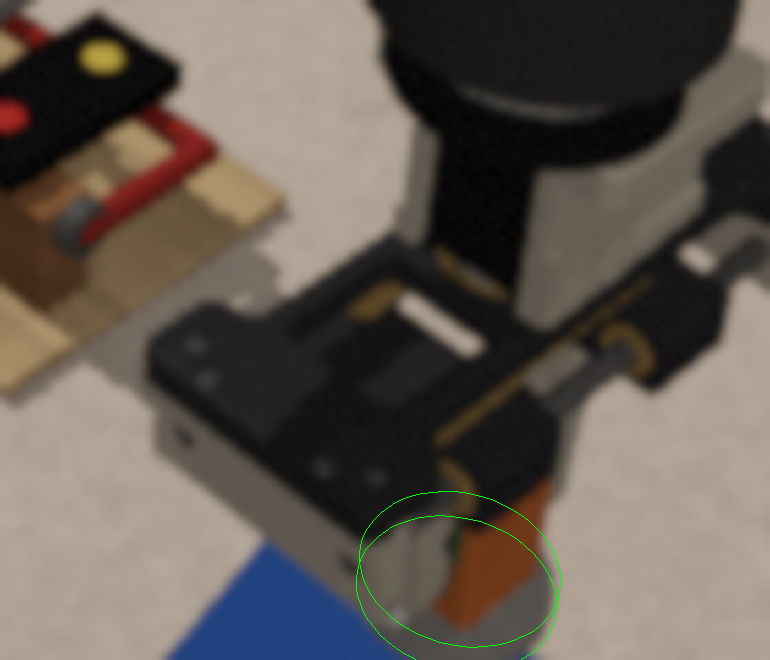

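>>> step_arm(targets=[[-0.064, -0.018, 0, 0, 0, 0], [-0.117, -0.033, 0, 0, 0, 0], [-0.117, -0.033, 0, 0, 0, 0], [-0.117, -0.033, 0, 0, 0, 0], [-0.117, -0.033, 0, 0, 0, 0], [-0.117, -0.033, 0, 0, 0, 0], [-0.117, -0.033, 0, 0, 0, 0], [-0.08, -0.022, 0, 0, 0, 0], [-0.038, -0.012, 0, 0, 0, 0], [0, 0, 0.04, 0, 0, 0], [0, 0, 0.02, 0, 0, 0], [0, 0, 0, 0, 0, 0], [0, 0, 0, 0, 0, 0], [0, 0, 0, 0, 0, 0]])

```text
time_s: 37.0
tcp_pos: [525.8, -83.6, 107.3]
tcp_rot: [0.738, -0.675, -0.0, 0.0]
wrist_force: [1.2, 0.1, -2.6]
gripper_width: 33.8
```

```bash
cat > ov.py <<'E'
from h import *
import sys
fn,x0,y0,w,h,s=sys.argv[1],*map(int,sys.argv[2:6]),float(sys.argv[6])
S=cam("side");p,R,o=pose()
crop(S["image"],x0,y0,w,h,s,fn)
a=np.linspace(0,2*np.pi,60);big=cv2.imread(fn)
for z in(-22.4,-12.4):
    P=proj(S,np.stack([p[0]+28*np.cos(a),p[1]+28*np.sin(a),0*a+p[2]+z],1))
    cv2.polylines(big,[((P-[x0,y0]+.5)*s-.5).round().astype(int).reshape(-1,1,2)],True,(0,255,0),1)
cv2.imwrite(fn[:-4]+"b.png",big)
E
python3 - <<'E'
from h import *
plan(524.5,-82.5,91,-1.48)
E
python3 ov.py pics/s21.png 260 190 150 150 5
```

```text
at [525.8 -83.6 107.3] phi -1.4827 turn -0.0004 shift [-0.0041  0.004   0.0545] rows>= 0.4 F [ 1.2  0.1 -2.6] w 33.8 j [ 0.21  0.24 -0.46  0.   -0.87 -0.12] t 37.0
```

View pics/s21.png

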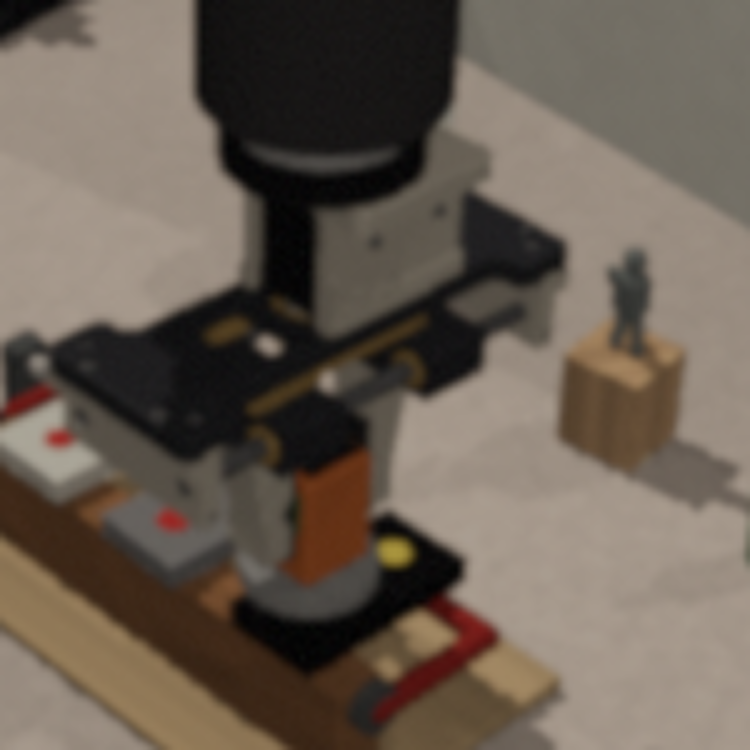

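View pics/s21b.png

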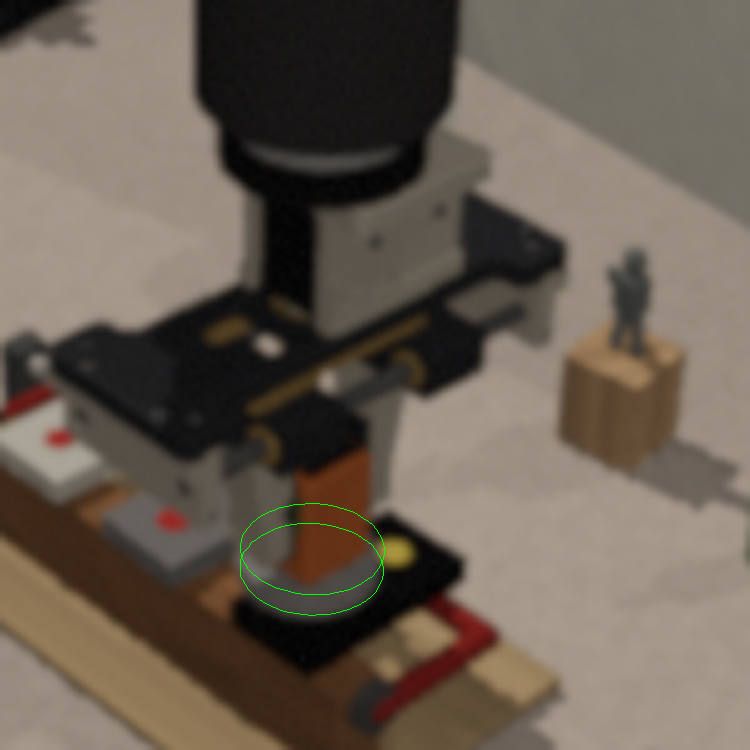

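```bash
cat >> m2.py <<'E'
print("with bias")
for k,(a,b) in D.items():
    px=cen(S,*b,4,k[1]); print(k,[unproj(S,px-np.array(q),67)[:2].round(1).tolist() for q in((0,0),(-.3,.8),(-.6,.6),(-.3,1.1))])
E
python3 m2.py|sed -n '/with/,$p'
```

```text
with bias
br [[522.3, -83.3], [524.3, -81.8], [524.4, -82.6], [524.8, -81.0]]
by [[572.9, -77.8], [575.0, -76.2], [575.1, -77.0], [575.6, -75.4]]
gr [[513.2, -8.5], [515.2, -6.7], [515.3, -7.6], [515.8, -5.9]]
gy [[562.8, -5.0], [565.0, -3.2], [565.1, -4.1], [565.6, -2.4]]
wr [[506.4, 65.5], [508.5, 67.6], [508.6, 66.6], [509.1, 68.5]]
wy [[556.0, 70.6], [558.2, 72.6], [558.3, 71.6], [558.9, 73.6]]
```

Run:
```python
from h import *
plan(524.5,-82.4,90.6,-1.48)
```

```text
at [526.  -83.5 107.6] phi -1.4828 turn -0.0004 shift [-0.0042  0.0046  0.0565] rows>= 0.4 F [ 0.6  0.1 -1.7] w 33.7 j [ 0.21  0.24 -0.46  0.   -0.87 -0.12] t 37.0
```

>>> step_arm(targets=[[-0.004, 0.004, 0, 0, 0, 0], [0, 0, 0, 0, 0, 0], [0, 0, 0, 0, 0, 0], [0, 0, 0, 0, 0, 0]])

```text
time_s: 37.38
tcp_pos: [524.7, -81.8, 107.6]
tcp_rot: [0.738, -0.675, 0.0, -0.0]
wrist_force: [0.4, 0.5, -1.9]
gripper_width: 33.8
```

Run:
```python
from h import *
plan(524.5,-82.4,90.6,-1.48)
```

```text
at [524.7 -81.8 107.6] phi -1.4819 turn -0.0003 shift [0.0019 0.0008 0.0568] rows>= 0.4 F [ 0.4  0.5 -1.9] w 33.8 j [ 0.21  0.23 -0.46  0.   -0.87 -0.13] t 37.4
```

>>> step_arm(targets=[[0.0015, 0, 0.025, 0, 0, 0], [0, 0, 0.02, 0, 0, 0], [0, 0, 0.0105, 0, 0, 0], [0, 0, 0, 0, 0, 0], [0, 0, 0, 0, 0, 0], [0, 0, 0, 0, 0, 0]])

```text
time_s: 37.88
tcp_pos: [524.4, -82.2, 90.6]
tcp_rot: [0.738, -0.675, -0.0, 0.0]
wrist_force: [-1.0, 0.5, -1.5]
gripper_width: 33.9
```

```bash
python3 - <<'E'
from h import *
plan(524.5,-82.4,90.6,-1.48)
E
python3 ov.py pics/s22.png 290 260 90 80 8
```

```text
at [524.4 -82.2  90.6] phi -1.4818 turn -0.0003 shift [ 0.0006 -0.0003 -0.0001] rows>= 0.0 F [-1.   0.5 -1.5] w 33.9 j [ 0.21  0.26 -0.48 -0.   -0.83 -0.13] t 37.9
```

View pics/s22.png

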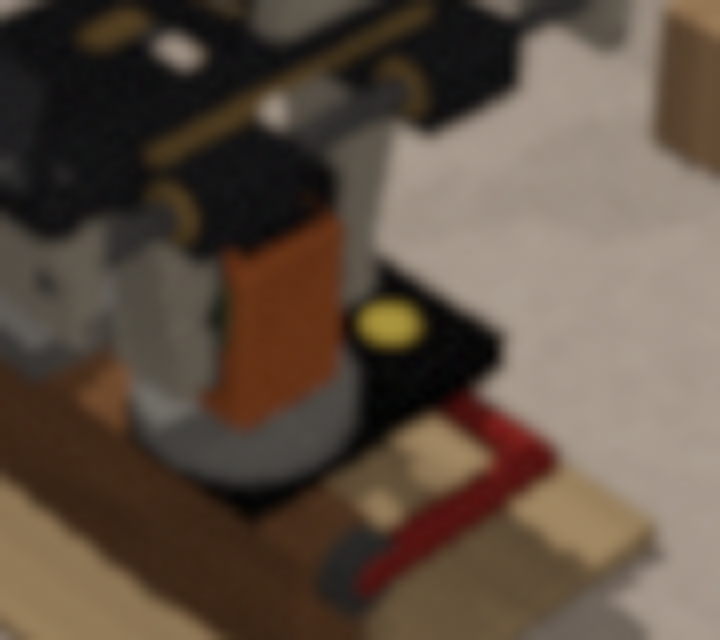

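>>> step_arm(targets=[[0, 0, 0.002, 0, 0, 0], [0, 0, 0, 0, 0, 0], [0, 0, 0, 0, 0, 0], [0, 0, 0, 0, 0, 0], [0, 0, 0, 0, 0, 0], [0, 0, 0, 0, 0, 0], [0, 0, 0, 0, 0, 0], [0, 0, 0, 0, 0, 0], [0, 0, 0, 0, 0, 0], [0, 0, 0, 0, 0, 0], [0, 0, 0, 0, 0, 0], [0, 0, 0, 0, 0, 0], [0, 0, 0, 0, 0, 0]])

```text
time_s: 39.02
tcp_pos: [524.7, -82.2, 90.1]
tcp_rot: [0.738, -0.675, 0.0, 0.0]
wrist_force: [-0.9, -0.6, -0.6]
gripper_width: 33.9
```

Run:
```python
from h import *
for i in range(3): plan(574.4,-77,90.2,-1.48)
```

```text
at [524.7 -82.2  90.1] phi -1.4818 turn -0.0003 shift [-0.0022 -0.1667 -0.0003] rows>= 1.2 F [-0.9 -0.6 -0.6] w 33.9 j [ 0.21  0.26 -0.48  0.   -0.83 -0.13] t 39.0
at [524.7 -82.2  90.1] phi -1.4818 turn -0.0003 shift [-0.0022 -0.1667 -0.0003] rows>= 1.2 F [-0.9 -0.6 -0.6] w 33.9 j [ 0.21  0.26 -0.48  0.   -0.83 -0.13] t 39.0
at [524.7 -82.2  90.1] phi -1.4818 turn -0.0003 shift [-0.0022 -0.1667 -0.0003] rows>= 1.2 F [-0.9 -0.6 -0.6] w 33.9 j [ 0.21  0.26 -0.48  0.   -0.83 -0.13] t 39.0
```

>>> step_arm(targets=[[0, 0, -0.025, 0, 0, 0], [0, 0, -0.03, 0, 0, 0], [-0.002, -0.04, 0, 0, 0, 0], [0, -0.07, 0, 0, 0, 0], [0, -0.04, 0, 0, 0, 0], [0, -0.0167, 0, 0, 0, 0], [0, 0, 0, 0, 0, 0], [0, 0, 0, 0, 0, 0], [0, 0, 0, 0, 0, 0], [0, 0, 0, 0, 0, 0]])

```text
time_s: 39.85
tcp_pos: [573.7, -77.2, 106.7]
tcp_rot: [0.738, -0.675, -0.0, 0.0]
wrist_force: [0.3, 0.1, -1.8]
gripper_width: 33.9
```

Run:
```python
from h import *
plan(574.4,-77,90.2,-1.48)
```

```text
at [573.7 -77.2 106.7] phi -1.4818 turn -0.0003 shift [-0.0005 -0.0023  0.055 ] rows>= 0.4 F [ 0.3  0.1 -1.8] w 33.9 j [ 0.2   0.31 -0.36 -0.   -0.9  -0.11] t 39.9
```

>>> step_arm(targets=[[0, -0.002, 0.025, 0, 0, 0], [0, 0, 0.02, 0, 0, 0], [0, 0, 0.01, 0, 0, 0], [0, 0, 0, 0, 0, 0], [0, 0, 0, 0, 0, 0], [0, 0, 0, 0, 0, 0], [0, 0, 0, 0, 0, 0], [0, 0, 0, 0, 0, 0], [0, 0, 0, 0, 0, 0], [0, 0, 0, 0, 0, 0], [0, 0, 0, 0, 0, 0], [0, 0, 0, 0, 0, 0], [0, 0, 0, 0, 0, 0], [0, 0, 0, 0, 0, 0], [0, 0, 0, 0, 0, 0], [0, 0, 0, 0, 0, 0], [0, 0, 0, 0, 0, 0]])

```text
time_s: 41.27
tcp_pos: [575.0, -77.1, 90.1]
tcp_rot: [0.738, -0.675, -0.0, 0.0]
wrist_force: [-0.5, -1.0, -0.8]
gripper_width: 34.2
```

```bash
python3 - <<'E'
from h import *
plan(515.,-7.4,90.2,-1.48)
E
python3 ov.py pics/s23.png 290 250 90 80 8
```

```text
at [575.  -77.1  90.1] phi -1.4817 turn -0.0003 shift [-0.2494  0.1781 -0.0003] rows>= 2.3 F [-0.5 -1.  -0.8] w 34.2 j [ 0.2   0.33 -0.38  0.   -0.87 -0.11] t 41.3
```

View pics/s23b.png

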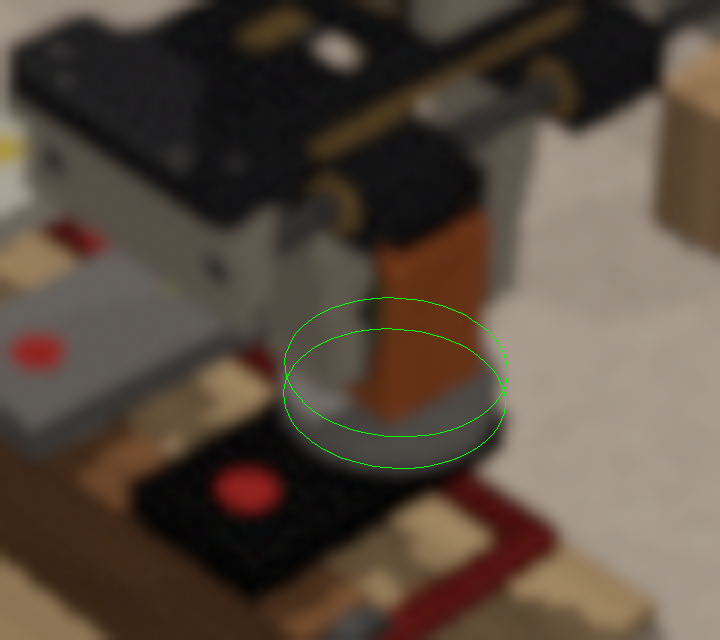

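>>> step_arm(targets=[[0, 0, -0.025, 0, 0, 0], [0, 0, -0.03, 0, 0, 0], [-0.06, 0.04, 0, 0, 0, 0], [-0.09, 0.065, 0, 0, 0, 0], [-0.07, 0.05, 0, 0, 0, 0], [-0.0294, 0.0231, 0, 0, 0, 0], [0, 0, 0, 0, 0, 0], [0, 0, 0, 0, 0, 0], [0, 0, 0, 0, 0, 0], [0, 0, 0, 0, 0, 0]])

```text
time_s: 42.15
tcp_pos: [515.9, -7.7, 106.9]
tcp_rot: [0.738, -0.675, 0.0, -0.0]
wrist_force: [0.3, -0.1, -2.2]
gripper_width: 33.7
```

Run:
```python
from h import *
plan(515.,-7.4,90.2,-1.48)
```

```text
at [515.9  -7.7 106.9] phi -1.4823 turn -0.0004 shift [-0.0012  0.0029  0.0556] rows>= 0.4 F [ 0.3 -0.1 -2.2] w 33.7 j [ 0.37  0.21 -0.5   0.   -0.86 -0.28] t 42.1
```

>>> step_arm(targets=[[-0.001, 0.001, 0.025, 0, 0, 0], [0, 0, 0.02, 0, 0, 0], [0, 0, 0.0105, 0, 0, 0], [0, 0, 0, 0, 0, 0], [0, 0, 0, 0, 0, 0], [0, 0, 0, 0, 0, 0], [0, 0, 0, 0, 0, 0], [0, 0, 0, 0, 0, 0], [0, 0, 0, 0, 0, 0], [0, 0, 0, 0, 0, 0], [0, 0, 0, 0, 0, 0], [0, 0, 0, 0, 0, 0], [0, 0, 0, 0, 0, 0], [0, 0, 0, 0, 0, 0], [0, 0, 0, 0, 0, 0], [0, 0, 0, 0, 0, 0], [0, 0, 0, 0, 0, 0]])

```text
time_s: 43.57
tcp_pos: [514.8, -7.0, 90.0]
tcp_rot: [0.738, -0.675, -0.0, 0.0]
wrist_force: [-0.4, -0.8, -0.5]
gripper_width: 33.9
```

Run:
```python
from h import *
plan(564.8,-4.1,90.2,-1.48)
```

```text
at [514.8  -7.   90. ] phi -1.4817 turn -0.0003 shift [ 0.0055 -0.1669 -0.0008] rows>= 1.2 F [-0.4 -0.8 -0.5] w 33.9 j [ 0.37  0.23 -0.52 -0.   -0.82 -0.28] t 43.6
```

>>> step_arm(targets=[[0, 0, -0.025, 0, 0, 0], [0, 0, -0.03, 0, 0, 0], [0.0055, -0.04, 0, 0, 0, 0], [0, -0.07, 0, 0, 0, 0], [0, -0.04, 0, 0, 0, 0], [0, -0.018, 0, 0, 0, 0], [0, 0, 0, 0, 0, 0], [0, 0, 0, 0, 0, 0], [0, 0, 0, 0, 0, 0], [0, 0, 0, 0, 0, 0]])

```text
time_s: 44.4
tcp_pos: [564.4, -4.3, 106.6]
tcp_rot: [0.738, -0.675, -0.0, 0.0]
wrist_force: [0.4, -0.4, -1.5]
gripper_width: 33.5
```

Run:
```python
from h import *
plan(564.8,-4.1,90.2,-1.48)
```

```text
at [564.4  -4.3 106.6] phi -1.4817 turn -0.0003 shift [-0.0005 -0.0014  0.0548] rows>= 0.4 F [ 0.4 -0.4 -1.5] w 33.5 j [ 0.34  0.29 -0.39 -0.   -0.89 -0.25] t 44.4
```

>>> step_arm(targets=[[0, -0.001, 0.025, 0, 0, 0], [0, 0, 0.02, 0, 0, 0], [0, 0, 0.01, 0, 0, 0], [0, 0, 0, 0, 0, 0], [0, 0, 0, 0, 0, 0], [0, 0, 0, 0, 0, 0], [0, 0, 0, 0, 0, 0], [0, 0, 0, 0, 0, 0], [0, 0, 0, 0, 0, 0], [0, 0, 0, 0, 0, 0], [0, 0, 0, 0, 0, 0], [0, 0, 0, 0, 0, 0], [0, 0, 0, 0, 0, 0], [0, 0, 0, 0, 0, 0], [0, 0, 0, 0, 0, 0], [0, 0, 0, 0, 0, 0], [0, 0, 0, 0, 0, 0]])

```text
time_s: 45.82
tcp_pos: [565.5, -4.1, 90.0]
tcp_rot: [0.738, -0.675, 0.0, -0.0]
wrist_force: [-0.8, -0.8, 0.3]
gripper_width: 33.9
```

```bash
python3 - <<'E'
from h import *
plan(508.2,66.6,90.2,-1.48)
E
python3 ov.py pics/s24.png 250 230 110 100 7
```

```text
at [565.5  -4.1  90. ] phi -1.4817 turn -0.0003 shift [-0.2521  0.1688 -0.0007] rows>= 2.2 F [-0.8 -0.8  0.3] w 33.9 j [ 0.34  0.31 -0.41 -0.   -0.86 -0.25] t 45.8
```

View pics/s24b.png

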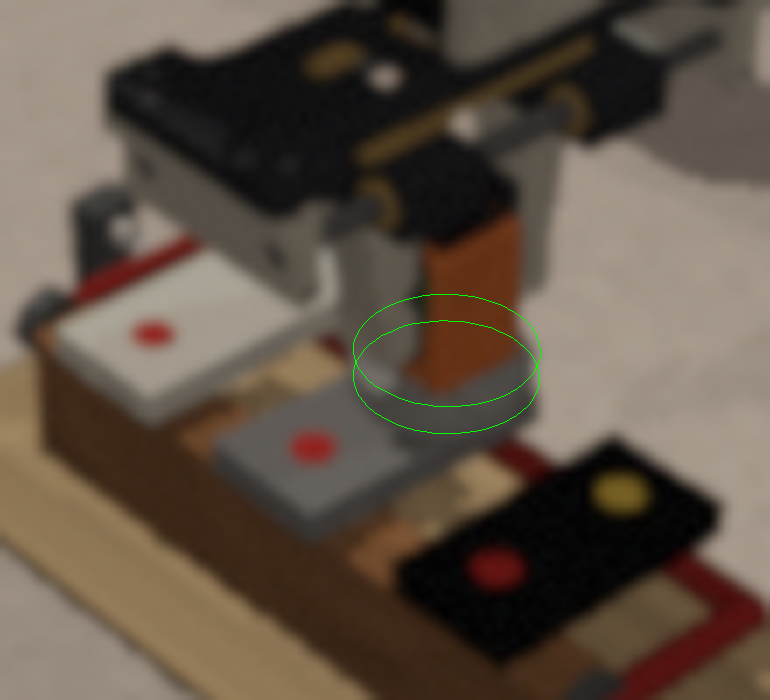

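>>> step_arm(targets=[[0, 0, -0.025, 0, 0, 0], [0, 0, -0.03, 0, 0, 0], [-0.06, 0.04, 0, 0, 0, 0], [-0.09, 0.06, 0, 0, 0, 0], [-0.07, 0.046, 0, 0, 0, 0], [-0.0321, 0.0228, 0, 0, 0, 0], [0, 0, 0, 0, 0, 0], [0, 0, 0, 0, 0, 0], [0, 0, 0, 0, 0, 0], [0, 0, 0, 0, 0, 0]])

```text
time_s: 46.7
tcp_pos: [508.9, 66.2, 106.7]
tcp_rot: [0.738, -0.675, 0.0, -0.0]
wrist_force: [-0.1, -0.1, -1.9]
gripper_width: 33.9
```

Run:
```python
from h import *
plan(508.2,66.6,90.2,-1.48)
```

```text
at [508.9  66.2 106.7] phi -1.4823 turn -0.0004 shift [-0.0014  0.0023  0.0549] rows>= 0.4 F [-0.1 -0.1 -1.9] w 33.9 j [ 0.51  0.21 -0.5   0.   -0.86 -0.42] t 46.7
```

>>> step_arm(targets=[[-0.001, 0.001, 0.025, 0, 0, 0], [0, 0, 0.02, 0, 0, 0], [0, 0, 0.01, 0, 0, 0], [0, 0, 0, 0, 0, 0], [0, 0, 0, 0, 0, 0], [0, 0, 0, 0, 0, 0], [0, 0, 0, 0, 0, 0], [0, 0, 0, 0, 0, 0], [0, 0, 0, 0, 0, 0], [0, 0, 0, 0, 0, 0], [0, 0, 0, 0, 0, 0], [0, 0, 0, 0, 0, 0], [0, 0, 0, 0, 0, 0], [0, 0, 0, 0, 0, 0], [0, 0, 0, 0, 0, 0], [0, 0, 0, 0, 0, 0], [0, 0, 0, 0, 0, 0]])

```text
time_s: 48.12
tcp_pos: [507.9, 67.0, 90.0]
tcp_rot: [0.738, -0.675, -0.0, -0.0]
wrist_force: [0.4, -0.2, -1.2]
gripper_width: 33.8
```

Run:
```python
from h import *
plan(558,71.7,90.2,-1.48)
```

```text
at [507.9  67.   90. ] phi -1.4818 turn -0.0003 shift [-0.0006 -0.1676 -0.0008] rows>= 1.2 F [ 0.4 -0.2 -1.2] w 33.8 j [ 0.51  0.23 -0.52 -0.   -0.82 -0.43] t 48.1
```

>>> step_arm(targets=[[0, 0, -0.025, 0, 0, 0], [0, 0, -0.03, 0, 0, 0], [-0.0006, -0.04, 0, 0, 0, 0], [0, -0.07, 0, 0, 0, 0], [0, -0.04, 0, 0, 0, 0], [0, -0.0185, 0, 0, 0, 0], [0, 0, 0, 0, 0, 0], [0, 0, 0, 0, 0, 0], [0, 0, 0, 0, 0, 0], [0, 0, 0, 0, 0, 0]])

```text
time_s: 48.95
tcp_pos: [557.5, 71.5, 106.6]
tcp_rot: [0.738, -0.675, -0.0, 0.0]
wrist_force: [-0.3, -0.1, -1.3]
gripper_width: 34.0
```

Run:
```python
from h import *
plan(558,71.7,90.2,-1.48)
```

```text
at [557.5  71.5 106.6] phi -1.4817 turn -0.0003 shift [-0.0007 -0.0016  0.0548] rows>= 0.4 F [-0.3 -0.1 -1.3] w 34.0 j [ 0.48  0.28 -0.4  -0.   -0.89 -0.39] t 49.0
```

>>> step_arm(targets=[[0, -0.001, 0.025, 0, 0, 0], [0, 0, 0.02, 0, 0, 0], [0, 0, 0.01, 0, 0, 0], [0, 0, 0, 0, 0, 0], [0, 0, 0, 0, 0, 0], [0, 0, 0, 0, 0, 0], [0, 0, 0, 0, 0, 0], [0, 0, 0, 0, 0, 0], [0, 0, 0, 0, 0, 0], [0, 0, 0, 0, 0, 0], [0, 0, 0, 0, 0, 0], [0, 0, 0, 0, 0, 0], [0, 0, 0, 0, 0, 0], [0, 0, 0, 0, 0, 0], [0, 0, 0, 0, 0, 0], [0, 0, 0, 0, 0, 0], [0, 0, 0, 0, 0, 0]])

```text
time_s: 50.37
tcp_pos: [558.6, 71.6, 90.0]
tcp_rot: [0.738, -0.675, 0.0, -0.0]
wrist_force: [-0.9, -0.6, -1.5]
gripper_width: 33.9
```

>>> step_arm(targets=[[0, 0, -0.025, 0, 0, 0], [0, 0, -0.05, 0, 0, 0], [0, 0, -0.03, 0, 0, 0], [0, 0, 0, 0, 0, 0], [0, 0, 0, 0, 0, 0]])

```text
time_s: 50.78
tcp_pos: [559.0, 71.9, 122.2]
tcp_rot: [0.738, -0.675, 0.0, -0.001]
wrist_force: [-0.4, 0.3, -2.0]
gripper_width: 34.2
```

Run:
```python
from h import *
plan(466,-341,28,-1.48)
S=cam("side"); crop(S["image"],225,200,170,150,4.6,"pics/s25.png")
```

```text
at [559.   71.9 122.2] phi -1.4819 turn -0.0003 shift [1.3426 0.4336 0.3139] rows>= 10.7 F [-0.4  0.3 -2. ] w 34.2 j [ 0.48  0.27 -0.38 -0.   -0.92 -0.39] t 50.8
```

View pics/s25.png

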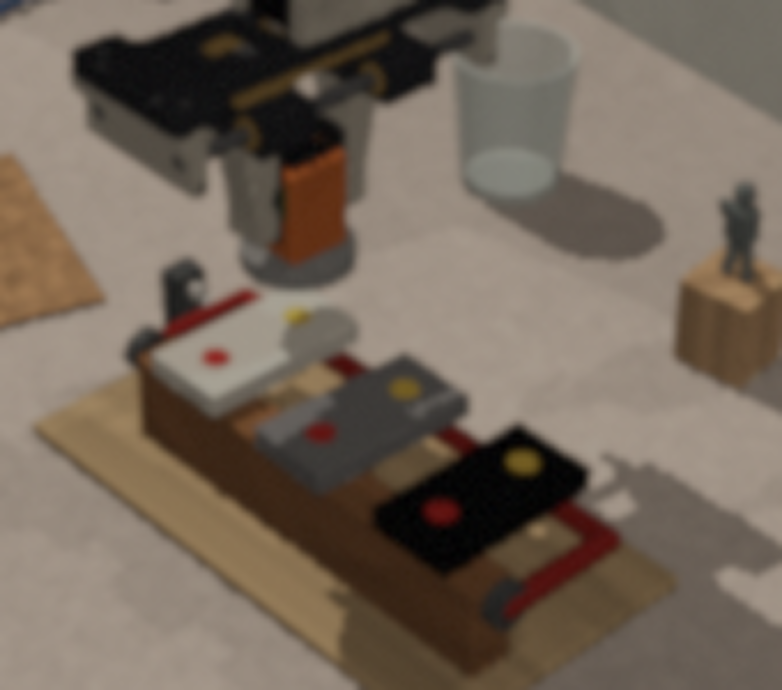

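>>> step_arm(targets=[[0.062, 0.02, 0, 0, 0, 0], [0.12, 0.039, 0, 0, 0, 0], [0.12, 0.039, 0, 0, 0, 0], [0.12, 0.039, 0, 0, 0, 0], [0.12, 0.039, 0, 0, 0, 0], [0.12, 0.039, 0, 0, 0, 0], [0.12, 0.039, 0, 0, 0, 0], [0.12, 0.039, 0, 0, 0, 0], [0.12, 0.039, 0, 0, 0, 0], [0.12, 0.039, 0, 0, 0, 0], [0.12, 0.039, 0, 0, 0, 0], [0.08, 0.0236, 0, 0, 0, 0], [0, 0, 0.08, 0, 0, 0], [0, 0, 0.1, 0, 0, 0], [0, 0, 0.08, 0, 0, 0], [0, 0, 0, 0, 0, 0], [0, 0, 0, 0, 0, 0], [0, 0, 0, 0, 0, 0], [0, 0, 0, 0, 0, 0]])

```text
time_s: 52.42
tcp_pos: [466.1, -341.3, 45.1]
tcp_rot: [0.738, -0.675, 0.001, -0.0]
wrist_force: [0.2, 0.7, -2.1]
gripper_width: 33.6
```

Run:
```python
from h import *
plan(466,-341,26.8,-1.48)
S=cam("side"); crop(S["image"],300,330,180,150,4,"pics/s26.png")
```

```text
at [ 466.1 -341.3   45.1] phi -1.481 turn -0.0002 shift [-0.0009  0.0002  0.0611] rows>= 0.5 F [ 0.2  0.7 -2.1] w 33.6 j [-0.29  0.38 -0.43  0.   -0.76  0.38] t 52.4
```

View pics/s26.png

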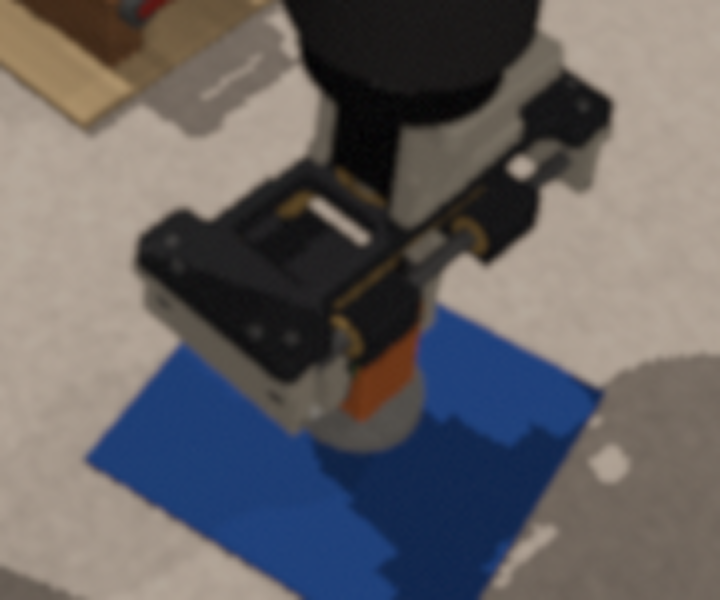

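>>> step_arm(targets=[[0, 0, 0.03, 0, 0, 0], [0, 0, 0.02, 0, 0, 0], [0, 0, 0.008, 0, 0, 0], [0, 0, 0.004, 0, 0, 0], [0, 0, 0, 0, 0, 0], [0, 0, 0, 0, 0, 0], [0, 0, 0, 0, 0, 0]])

```text
time_s: 53.05
tcp_pos: [464.8, -340.7, 26.3]
tcp_rot: [0.738, -0.675, 0.0, 0.0]
wrist_force: [-4.2, 5.4, 15.0]
gripper_width: 33.6
```

>>> step_arm(targets=[[0, 0, -0.002, 0, 0, 0], [0, 0, 0, 0, 0, 0], [0, 0, 0, 0, 0, 0]])

```text
time_s: 53.3
tcp_pos: [464.9, -340.7, 26.3]
tcp_rot: [0.738, -0.675, 0.0, -0.0]
wrist_force: [-2.8, 3.5, 9.9]
gripper_width: 33.8
```

>>> step_arm(targets=[[0, 0, 0, 0, 0, 0], [0, 0, 0, 0, 0, 0], [0, 0, 0, 0, 0, 0], [0, 0, 0, 0, 0, 0], [0, 0, 0, 0, 0, 0], [0, 0, 0, 0, 0, 0], [0, 0, 0, 0, 0, 0], [0, 0, 0, 0, 0, 0], [0, 0, -0.03, 0, 0, 0], [0, 0, -0.08, 0, 0, 0], [0, 0, -0.12, 0, 0, 0], [0, 0, -0.12, 0, 0, 0], [0, 0, 0, 0, 0, 0], [0, 0, 0, 0, 0, 0], [0, 0, 0, 0, 0, 0]], jaw=0.1)

```text
time_s: 54.55
tcp_pos: [464.7, -340.8, 131.2]
tcp_rot: [0.738, -0.675, 0.0, -0.0]
wrist_force: [0.8, 0.5, 0.6]
gripper_width: 79.0
```

Run:
```python
from h import *
plan(*rest(0,-75),110,.103)
S=cam("side"); crop(S["image"],300,330,180,150,4,"pics/s27.png")
```

```text
at [ 464.7 -340.8  131.2] phi -1.4819 turn -0.2522 shift [ 0.3628 -0.8361  0.0705] rows>= 6.8 F [0.8 0.5 0.6] w 79.0 j [-0.29  0.28 -0.34 -0.   -0.95  0.38] t 54.5
```

View pics/s27.png

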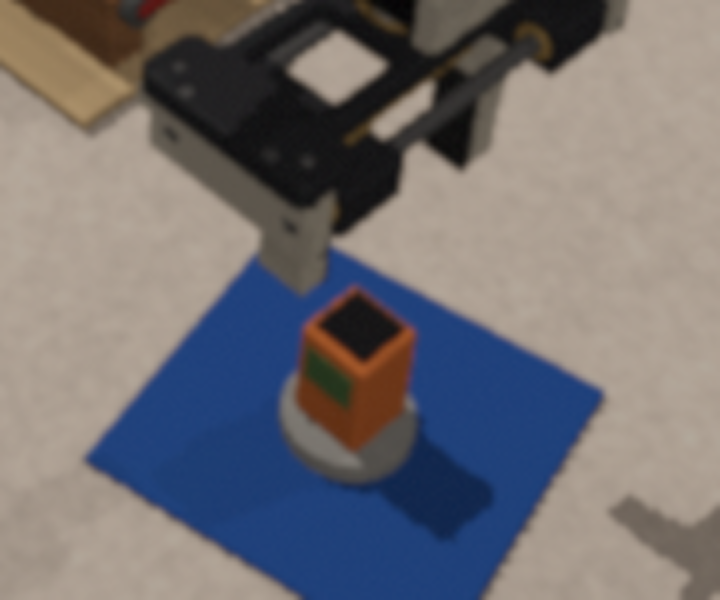

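>>> step_arm(targets=[[0, 0, 0, 0, 0, -0.018], [0, 0, 0, 0, 0, -0.018], [0, 0, 0, 0, 0, -0.018], [0, 0, 0, 0, 0, -0.018], [0, 0, 0, 0, 0, -0.018], [0, 0, 0, 0, 0, -0.018], [0, 0, 0, 0, 0, -0.018], [0, 0, 0, 0, 0, -0.018], [0, 0, 0, 0, 0, -0.018], [0, 0, 0, 0, 0, -0.018], [0, 0, 0, 0, 0, -0.018], [0, 0, 0, 0, 0, -0.018], [0, 0, 0, 0, 0, -0.018], [0, 0, 0, 0, 0, -0.0182], [0, 0, 0, 0, 0, 0], [0, 0, 0, 0, 0, 0]], jaw=0.41)

```text
time_s: 55.93
tcp_pos: [464.2, -340.7, 129.5]
tcp_rot: [0.999, 0.05, -0.001, -0.0]
wrist_force: [-0.8, -1.3, 0.0]
gripper_width: 51.9
```

Run:
```python
from h import *
plan(532.7,69.1,110,.103)
```

```text
at [ 464.2 -340.7  129.5] phi 0.0992 turn -0.0006 shift [ 0.3675 -1.3354  0.0648] rows>= 10.3 F [-0.8 -1.3  0. ] w 51.9 j [-0.29  0.28 -0.34 -0.   -0.95  1.96] t 55.9
```

>>> step_arm(targets=[[0.0175, -0.0654, 0, 0, 0, -0.0006], [0.033, -0.12, 0, 0, 0, 0], [0.033, -0.12, 0, 0, 0, 0], [0.033, -0.12, 0, 0, 0, 0], [0.033, -0.12, 0, 0, 0, 0], [0.033, -0.12, 0, 0, 0, 0], [0.033, -0.12, 0, 0, 0, 0], [0.033, -0.12, 0, 0, 0, 0], [0.033, -0.12, 0, 0, 0, 0], [0.033, -0.12, 0, 0, 0, 0], [0.033, -0.12, 0, 0, 0, 0], [0.02, -0.07, 0.03, 0, 0, 0], [0, 0, 0.03, 0, 0, 0], [0, 0, 0, 0, 0, 0], [0, 0, 0, 0, 0, 0], [0, 0, 0, 0, 0, 0], [0, 0, 0, 0, 0, 0]])

```text
time_s: 57.35
tcp_pos: [532.0, 68.2, 112.9]
tcp_rot: [0.999, 0.052, 0.0, -0.0]
wrist_force: [-0.2, 0.8, 0.0]
gripper_width: 51.6
```

Run:
```python
from h import *
plan(532.7,69.1,58.3,.103)
```

```text
at [532.   68.2 112.9] phi 0.1045 turn 0.0002 shift [ 0.0027 -0.0027  0.1819] rows>= 1.3 F [-0.2  0.8  0. ] w 51.6 j [ 0.49  0.24 -0.45  0.   -0.89  1.18] t 57.4
```

>>> step_arm(targets=[[0.002, -0.0025, 0.03, 0, 0, 0], [0, 0, 0.05, 0, 0, 0], [0, 0, 0.05, 0, 0, 0], [0, 0, 0.035, 0, 0, 0], [0, 0, 0.016, 0, 0, 0], [0, 0, 0, 0, 0, 0], [0, 0, 0, 0, 0, 0], [0, 0, 0, 0, 0, 0]])

```text
time_s: 58.02
tcp_pos: [533.0, 70.1, 58.8]
tcp_rot: [0.999, 0.053, 0.0, -0.0]
wrist_force: [0.6, 1.1, -0.2]
gripper_width: 51.7
```

>>> step_arm(targets=[[0, 0, 0, 0, 0, 0], [0, 0, 0, 0, 0, 0], [0, 0, 0, 0, 0, 0], [0, 0, 0, 0, 0, 0]], jaw=1)

```text
time_s: 58.35
tcp_pos: [532.9, 70.1, 58.8]
tcp_rot: [0.999, 0.053, 0.001, -0.0]
wrist_force: [-0.2, -0.8, 5.0]
gripper_width: 45.4
```

>>> step_arm(targets=[[0, 0, -0.02, 0, 0, 0], [0, 0, -0.06, 0, 0, 0], [0, 0, -0.08, 0, 0, 0.0155], [0, 0, -0.05, 0, 0, 0.0155], [0, 0, 0, 0, 0, 0.0154], [0, 0, 0, 0, 0, 0], [0, 0, 0, 0, 0, 0], [0, 0, 0, 0, 0, 0]])

```text
time_s: 59.02
tcp_pos: [531.9, 69.8, 120.7]
tcp_rot: [0.996, -0.091, -0.001, 0.0]
wrist_force: [0.3, 0.3, -1.5]
gripper_width: 45.4
```

Run:
```python
from h import *
plan(474.2,308.5,30,-.19)
S=cam("side");crop(S["image"],220,160,160,190,4,"pics/s28.png")
```

```text
at [531.9  69.8 120.7] phi -0.1819 turn 0.0013 shift [-0.339  -0.7452  0.3022] rows>= 6.5 F [ 0.3  0.3 -1.5] w 45.4 j [ 0.5   0.23 -0.44 -0.   -0.91  0.89] t 59.0
```

View pics/s28.png

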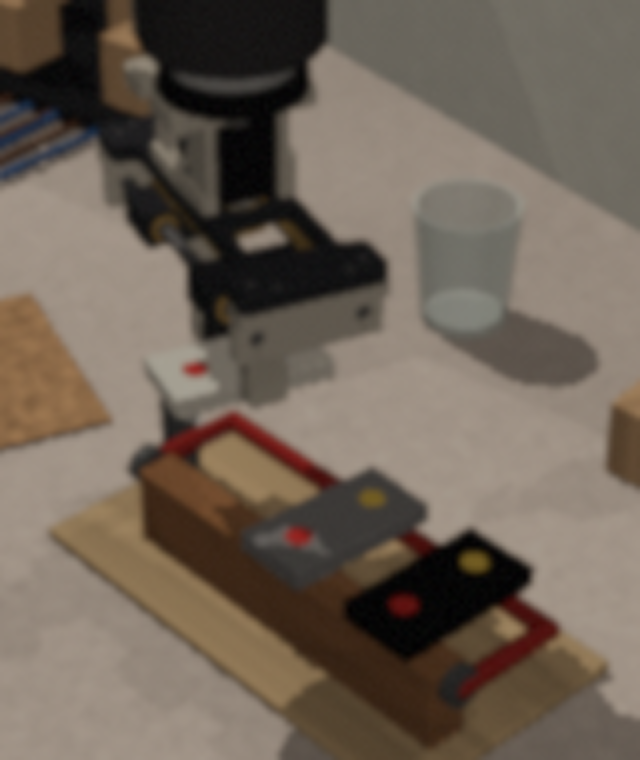

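>>> step_arm(targets=[[-0.025, -0.055, 0, 0, 0, 0.0013], [-0.052, -0.115, 0, 0, 0, 0], [-0.052, -0.115, 0, 0, 0, 0], [-0.052, -0.115, 0, 0, 0, 0], [-0.052, -0.115, 0, 0, 0, 0], [-0.052, -0.115, 0, 0, 0, 0], [-0.054, -0.1152, 0, 0, 0, 0], [0, 0, 0.05, 0, 0, 0], [0, 0, 0.1, 0, 0, 0], [0, 0, 0.1, 0, 0, 0], [0, 0, 0.05, 0, 0, 0], [0, 0, 0, 0, 0, 0], [0, 0, 0, 0, 0, 0], [0, 0, 0, 0, 0, 0], [0, 0, 0, 0, 0, 0]])

```text
time_s: 60.32
tcp_pos: [476.1, 309.5, 32.5]
tcp_rot: [0.995, -0.096, 0.001, -0.001]
wrist_force: [0.8, -0.7, -1.3]
gripper_width: 45.5
```

Run:
```python
from h import *
plan(474.2,308.5,8.2,-.19)
```

```text
at [476.1 309.5  32.5] phi -0.1924 turn -0.0004 shift [-0.0057  0.0046  0.0811] rows>= 0.6 F [ 0.8 -0.7 -1.3] w 45.5 j [ 0.92  0.38 -0.46  0.   -0.73  0.46] t 60.3
```

>>> step_arm(targets=[[-0.002, 0.0015, 0.03, 0, 0, 0], [0, 0, 0.03, 0, 0, 0], [0, 0, 0.015, 0, 0, 0], [0, 0, 0.005, 0, 0, 0], [0, 0, 0, 0, 0, 0], [0, 0, 0, 0, 0, 0], [0, 0, 0, 0, 0, 0]])

```text
time_s: 60.9
tcp_pos: [474.3, 308.1, 7.6]
tcp_rot: [0.995, -0.096, -0.0, 0.0]
wrist_force: [-4.1, -2.0, 9.7]
gripper_width: 45.9
```

>>> step_arm(targets=[[0, 0, -0.002, 0, 0, 0], [0, 0, 0, 0, 0, 0]])

```text
time_s: 61.07
tcp_pos: [474.6, 308.4, 7.7]
tcp_rot: [0.995, -0.096, -0.0, 0.0]
wrist_force: [-2.3, -0.9, 4.7]
gripper_width: 45.2
```

>>> step_arm(targets=[[0, 0, 0, 0, 0, 0], [0, 0, 0, 0, 0, 0], [0, 0, 0, 0, 0, 0], [0, 0, -0.03, 0, 0, 0], [0, 0, -0.1, 0, 0, 0], [0, 0, -0.12, 0, 0, -0.0155], [0, 0, -0.1, 0, 0, -0.0155], [0, 0, -0.02, 0, 0, -0.0155], [0, 0, 0, 0, 0, 0], [0, 0, 0, 0, 0, 0], [0, 0, 0, 0, 0, 0]], jaw=0.41)

```text
time_s: 61.98
tcp_pos: [474.1, 308.0, 118.2]
tcp_rot: [0.999, 0.048, -0.001, 0.0]
wrist_force: [0.3, -1.1, -0.3]
gripper_width: 51.5
```

Run:
```python
from h import *
plan(540.0,-5.8,110,.1)
S=cam("side");crop(S["image"],140,150,120,140,5,"pics/s29.png")
```

```text
at [474.1 308.  118.2] phi 0.0963 turn -0.0006 shift [0.114  1.0626 0.0272] rows>= 7.9 F [ 0.3 -1.1 -0.3] w 51.5 j [ 0.92  0.28 -0.38 -0.   -0.92  0.75] t 62.0
```

View pics/s29.png

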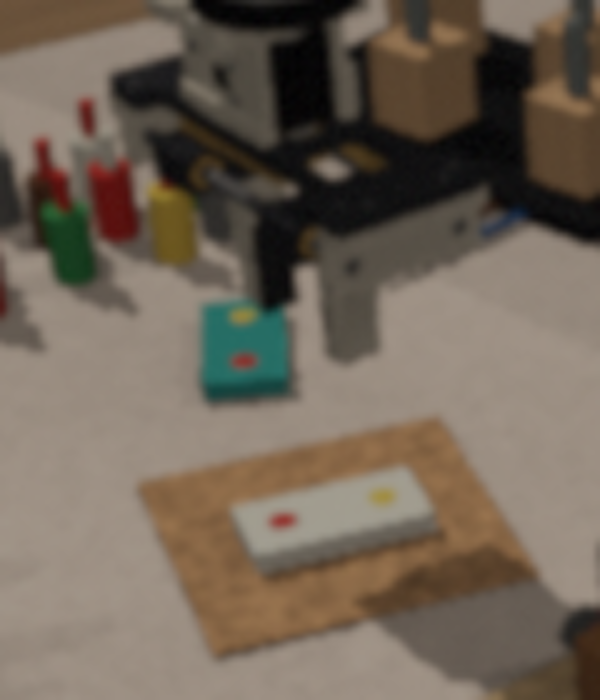

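>>> step_arm(targets=[[0.007, 0.06, 0, 0, 0, -0.0006], [0.013, 0.12, 0, 0, 0, 0], [0.013, 0.125, 0, 0, 0, 0], [0.013, 0.125, 0, 0, 0, 0], [0.013, 0.125, 0, 0, 0, 0], [0.013, 0.125, 0, 0, 0, 0], [0.013, 0.125, 0, 0, 0, 0], [0.013, 0.12, 0, 0, 0, 0], [0.01, 0.1, 0, 0, 0, 0], [0.006, 0.0376, 0, 0, 0, 0], [0, 0, 0.025, 0, 0, 0], [0, 0, 0, 0, 0, 0], [0, 0, 0, 0, 0, 0], [0, 0, 0, 0, 0, 0], [0, 0, 0, 0, 0, 0]])

```text
time_s: 63.28
tcp_pos: [541.3, -4.1, 111.2]
tcp_rot: [0.999, 0.052, -0.0, 0.0]
wrist_force: [-0.1, -0.0, 0.1]
gripper_width: 51.8
```

Run:
```python
from h import *
plan(540.0,-5.8,58.3,.1)
```

```text
at [541.3  -4.1 111.2] phi 0.1042 turn 0.0007 shift [-0.005   0.0053  0.1765] rows>= 1.3 F [-0.1 -0.   0.1] w 51.8 j [ 0.35  0.25 -0.44  0.   -0.89  1.32] t 63.3
```

>>> step_arm(targets=[[-0.004, 0.0045, 0.03, 0, 0, 0], [0, 0, 0.05, 0, 0, 0], [0, 0, 0.05, 0, 0, 0], [0, 0, 0.03, 0, 0, 0], [0, 0, 0.016, 0, 0, 0], [0, 0, 0, 0, 0, 0], [0, 0, 0, 0, 0, 0], [0, 0, 0, 0, 0, 0]])

```text
time_s: 63.95
tcp_pos: [540.8, -6.4, 59.1]
tcp_rot: [0.999, 0.052, 0.0, -0.0]
wrist_force: [0.0, -0.6, 0.9]
gripper_width: 51.9
```

>>> step_arm(targets=[[0, 0, 0, 0, 0, 0], [0, 0, 0, 0, 0, 0], [0, 0, 0, 0, 0, 0], [0, 0, 0, 0, 0, 0]], jaw=1)

```text
time_s: 64.28
tcp_pos: [540.8, -6.4, 59.1]
tcp_rot: [0.999, 0.052, 0.001, -0.0]
wrist_force: [-0.1, 0.3, 5.3]
gripper_width: 45.4
```

>>> step_arm(targets=[[0, 0, -0.02, 0, 0, 0], [0, 0, -0.06, 0, 0, 0], [0, 0, -0.08, 0, 0, 0.0155], [0, 0, -0.05, 0, 0, 0.0155], [0, 0, 0, 0, 0, 0.0159], [0, 0, 0, 0, 0, 0], [0, 0, 0, 0, 0, 0], [0, 0, 0, 0, 0, 0]])

```text
time_s: 64.95
tcp_pos: [539.8, -6.7, 121.0]
tcp_rot: [0.996, -0.094, -0.001, 0.0]
wrist_force: [0.1, -0.3, -1.4]
gripper_width: 45.6
```

Run:
```python
from h import *
plan(474.6,308.4,40,-.192)
S=cam("side");crop(S["image"],220,160,160,190,4,"pics/s30.png")
```

```text
at [539.8  -6.7 121. ] phi -0.1887 turn 0.0005 shift [-0.4136 -0.9897  0.2699] rows>= 8.2 F [ 0.1 -0.3 -1.4] w 45.6 j [ 0.35  0.23 -0.43 -0.   -0.91  1.03] t 65.0
```

View pics/s30.png

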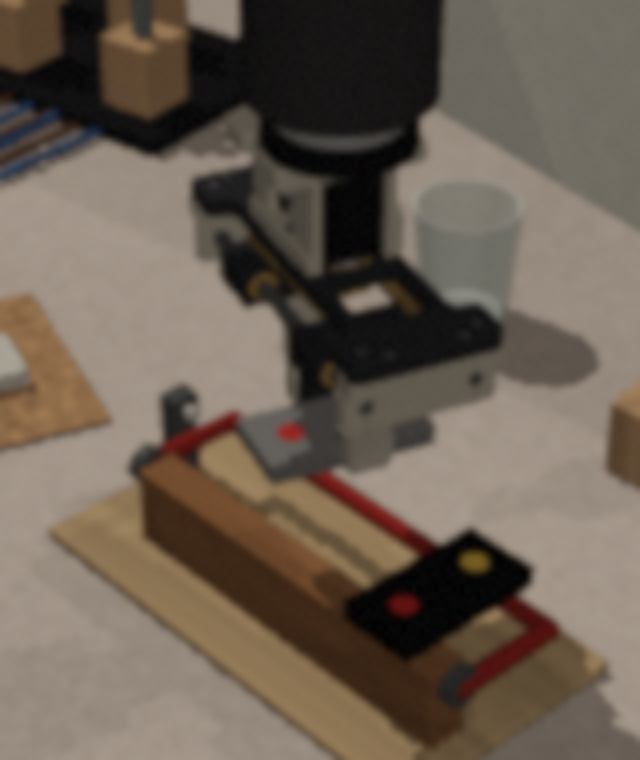

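>>> step_arm(targets=[[-0.024, -0.06, 0, 0, 0, 0.0005], [-0.05, -0.12, 0, 0, 0, 0], [-0.05, -0.12, 0, 0, 0, 0], [-0.05, -0.12, 0, 0, 0, 0], [-0.05, -0.12, 0, 0, 0, 0], [-0.05, -0.12, 0, 0, 0, 0], [-0.05, -0.12, 0, 0, 0, 0], [-0.05, -0.12, 0, 0, 0, 0], [-0.037, -0.0897, 0, 0, 0, 0], [0, 0, 0.05, 0, 0, 0], [0, 0, 0.1, 0, 0, 0], [0, 0, 0.1, 0, 0, 0], [0, 0, 0, 0, 0, 0], [0, 0, 0, 0, 0, 0], [0, 0, 0, 0, 0, 0], [0, 0, 0, 0, 0, 0], [0, 0, 0, 0, 0, 0]])

```text
time_s: 66.42
tcp_pos: [477.7, 309.3, 48.2]
tcp_rot: [0.995, -0.097, 0.001, -0.001]
wrist_force: [-0.2, -0.4, -1.2]
gripper_width: 45.5
```

Run:
```python
from h import *
plan(475.4,308.2,20.4,-.192)
```

```text
at [477.7 309.3  48.2] phi -0.1948 turn -0.0004 shift [-0.0067  0.005   0.0927] rows>= 0.7 F [-0.2 -0.4 -1.2] w 45.5 j [ 0.92  0.36 -0.44  0.   -0.76  0.46] t 66.4
```

>>> step_arm(targets=[[-0.005, 0.004, 0.03, 0, 0, 0], [0, 0, 0.03, 0, 0, 0], [0, 0, 0.015, 0, 0, 0], [0, 0, 0, 0, 0, 0], [0, 0, 0, 0, 0, 0], [0, 0, 0, 0, 0, 0], [0, 0, 0, 0, 0, 0]])

```text
time_s: 67.0
tcp_pos: [475.2, 307.9, 24.1]
tcp_rot: [0.995, -0.097, 0.0, -0.0]
wrist_force: [-0.1, -0.4, -0.3]
gripper_width: 45.5
```

Run:
```python
from h import *
plan(475.4,308.2,20.4,-.192)
```

```text
at [475.2 307.9  24.1] phi -0.1949 turn -0.0005 shift [ 0.0003 -0.0012  0.0123] rows>= 0.1 F [-0.1 -0.4 -0.3] w 45.5 j [ 0.92  0.39 -0.47  0.   -0.71  0.46] t 67.0
```

>>> step_arm(targets=[[0, 0, 0.009, 0, 0, -0.0005], [0, 0, 0.004, 0, 0, 0], [0, 0, 0, 0, 0, 0], [0, 0, 0, 0, 0, 0], [0, 0, 0, 0, 0, 0]])

```text
time_s: 67.42
tcp_pos: [475.2, 307.8, 20.2]
tcp_rot: [0.995, -0.096, 0.0, -0.0]
wrist_force: [-0.6, 0.7, 2.6]
gripper_width: 45.5
```

>>> step_arm(targets=[[0, 0, 0, 0, 0, 0], [0, 0, 0, 0, 0, 0], [0, 0, 0, 0, 0, 0], [0, 0, -0.03, 0, 0, 0], [0, 0, -0.1, 0, 0, 0], [0, 0, -0.12, 0, 0, -0.0155], [0, 0, -0.07, 0, 0, -0.0155], [0, 0, 0, 0, 0, -0.016], [0, 0, 0, 0, 0, 0], [0, 0, 0, 0, 0, 0], [0, 0, 0, 0, 0, 0]], jaw=0.41)

```text
time_s: 68.33
tcp_pos: [474.6, 307.2, 115.5]
tcp_rot: [0.999, 0.05, -0.001, 0.0]
wrist_force: [-0.2, -0.2, 0.5]
gripper_width: 52.1
```

Run:
```python
from h import *
plan(549.5,-79.8,110,.107)
S=cam("side");crop(S["image"],140,150,120,140,5,"pics/s31.png")
```

```text
at [474.6 307.2 115.5] phi 0.1001 turn -0.0011 shift [0.1104 1.3093 0.0184] rows>= 9.7 F [-0.2 -0.2  0.5] w 52.1 j [ 0.92  0.28 -0.38 -0.   -0.91  0.75] t 68.3
```

View pics/s31.png

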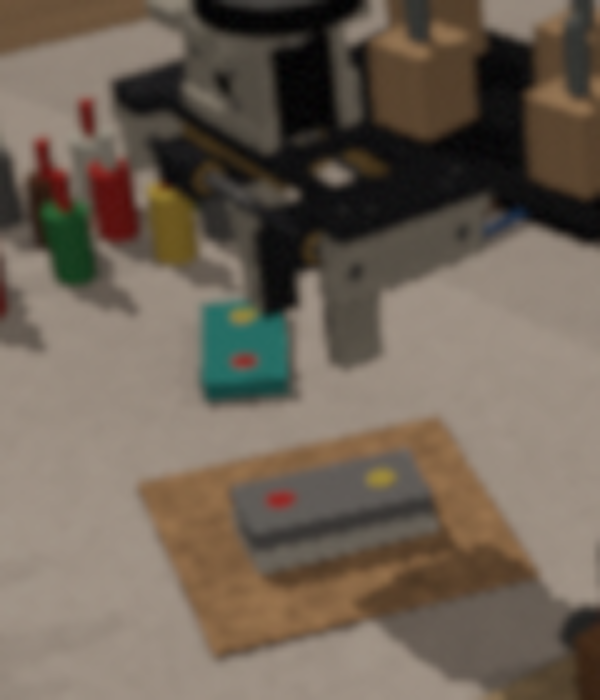

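>>> step_arm(targets=[[0.0054, 0.0593, 0, 0, 0, -0.0011], [0.0105, 0.125, 0, 0, 0, 0], [0.0105, 0.125, 0, 0, 0, 0], [0.0105, 0.125, 0, 0, 0, 0], [0.0105, 0.125, 0, 0, 0, 0], [0.0105, 0.125, 0, 0, 0, 0], [0.0105, 0.125, 0, 0, 0, 0], [0.0105, 0.125, 0, 0, 0, 0], [0.0105, 0.125, 0, 0, 0, 0], [0.0105, 0.125, 0, 0, 0, 0], [0.0105, 0.125, 0, 0, 0, 0], [0, 0, 0.01, 0, 0, 0], [0, 0, 0, 0, 0, 0], [0, 0, 0, 0, 0, 0], [0, 0, 0, 0, 0, 0], [0, 0, 0, 0, 0, 0]])

```text
time_s: 69.72
tcp_pos: [551.1, -78.0, 113.0]
tcp_rot: [0.998, 0.056, -0.0, 0.0]
wrist_force: [-0.1, 0.2, -0.3]
gripper_width: 51.6
```

Run:
```python
from h import *
plan(549.5,-79.8,58.3,.107)
```

```text
at [551.1 -78.  113. ] phi 0.1116 turn 0.0007 shift [-0.0059  0.0053  0.1823] rows>= 1.4 F [-0.1  0.2 -0.3] w 51.6 j [ 0.21  0.27 -0.4  -0.   -0.9   1.47] t 69.7
```

>>> step_arm(targets=[[-0.0055, 0.0045, 0.03, 0, 0, 0.0005], [0, 0, 0.05, 0, 0, 0], [0, 0, 0.05, 0, 0, 0], [0, 0, 0.035, 0, 0, 0], [0, 0, 0.016, 0, 0, 0], [0, 0, 0, 0, 0, 0], [0, 0, 0, 0, 0, 0], [0, 0, 0, 0, 0, 0]])

```text
time_s: 70.38
tcp_pos: [550.2, -80.4, 59.4]
tcp_rot: [0.999, 0.054, 0.0, 0.0]
wrist_force: [-0.1, 0.4, -0.3]
gripper_width: 51.6
```

>>> step_arm(targets=[[0, 0, 0, 0, 0, 0], [0, 0, 0, 0, 0, 0], [0, 0, 0, 0, 0, 0], [0, 0, 0, 0, 0, 0]], jaw=1)

```text
time_s: 70.72
tcp_pos: [550.2, -80.5, 59.5]
tcp_rot: [0.999, 0.054, 0.001, -0.0]
wrist_force: [-0.5, 0.6, 3.7]
gripper_width: 45.4
```

>>> step_arm(targets=[[0, 0, -0.02, 0, 0, 0], [0, 0, -0.06, 0, 0, 0], [0, 0, -0.08, 0, 0, 0.0155], [0, 0, -0.07, 0, 0, 0.0155], [0, 0, 0, 0, 0, 0.016], [0, 0, 0, 0, 0, 0], [0, 0, 0, 0, 0, 0], [0, 0, 0, 0, 0, 0]])

```text
time_s: 71.38
tcp_pos: [548.9, -80.7, 127.1]
tcp_rot: [0.996, -0.092, -0.001, 0.0]
wrist_force: [0.2, 0.5, -0.9]
gripper_width: 45.5
```

Run:
```python
from h import *
plan(474.7,308.,50,-.192)
S=cam("side");crop(S["image"],220,160,160,190,4,"pics/s32.png")
```

```text
at [548.9 -80.7 127.1] phi -0.185 turn 0.0011 shift [-0.4902 -1.2246  0.257 ] rows>= 10.0 F [ 0.2  0.5 -0.9] w 45.5 j [ 0.21  0.25 -0.39 -0.   -0.93  1.18] t 71.4
```

View pics/s32.png

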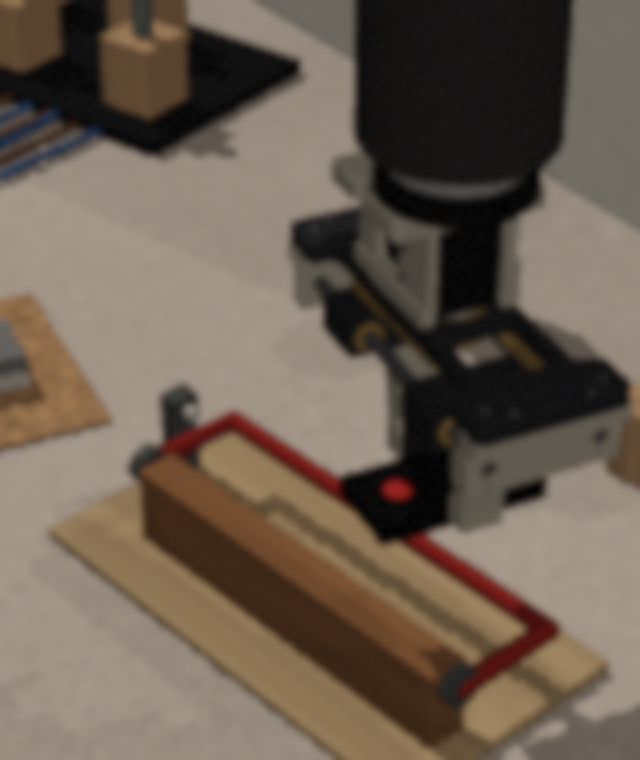

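>>> step_arm(targets=[[-0.024, -0.06, 0, 0, 0, 0.0011], [-0.048, -0.12, 0, 0, 0, 0], [-0.048, -0.12, 0, 0, 0, 0], [-0.048, -0.12, 0, 0, 0, 0], [-0.048, -0.12, 0, 0, 0, 0], [-0.048, -0.12, 0, 0, 0, 0], [-0.048, -0.12, 0, 0, 0, 0], [-0.048, -0.12, 0, 0, 0, 0], [-0.048, -0.12, 0, 0, 0, 0], [-0.048, -0.12, 0, 0, 0, 0], [-0.036, -0.085, 0, 0, 0, 0], [0, 0, 0.05, 0, 0, 0], [0, 0, 0.1, 0, 0, 0], [0, 0, 0.09, 0, 0, 0], [0, 0, 0, 0, 0, 0], [0, 0, 0, 0, 0, 0], [0, 0, 0, 0, 0, 0], [0, 0, 0, 0, 0, 0], [0, 0, 0, 0, 0, 0]])

```text
time_s: 73.02
tcp_pos: [476.8, 309.2, 57.4]
tcp_rot: [0.995, -0.097, 0.001, -0.001]
wrist_force: [0.2, -0.2, -0.2]
gripper_width: 45.2
```

Run:
```python
from h import *
plan(475.3,308,32.6,-.192)
```

```text
at [476.8 309.2  57.4] phi -0.1948 turn -0.0004 shift [-0.0041  0.0047  0.0827] rows>= 0.6 F [ 0.2 -0.2 -0.2] w 45.2 j [ 0.92  0.35 -0.44  0.   -0.78  0.46] t 73.0
```

>>> step_arm(targets=[[-0.002, 0.003, 0.03, 0, 0, -0.0004], [0, 0, 0.03, 0, 0, 0], [0, 0, 0.01, 0, 0, 0], [0, 0, 0, 0, 0, 0], [0, 0, 0, 0, 0, 0], [0, 0, 0, 0, 0, 0], [0, 0, 0, 0, 0, 0]])

```text
time_s: 73.6
tcp_pos: [475.3, 307.9, 34.9]
tcp_rot: [0.995, -0.096, 0.0, -0.0]
wrist_force: [-1.1, -0.5, -1.0]
gripper_width: 45.3
```

Run:
```python
from h import *
plan(475.3,308,32.6,-.192)
```

```text
at [475.3 307.9  34.9] phi -0.1923 turn -0.0001 shift [-0.0001 -0.0003  0.0078] rows>= 0.1 F [-1.1 -0.5 -1. ] w 45.3 j [ 0.92  0.38 -0.46  0.   -0.73  0.46] t 73.6
```

>>> step_arm(targets=[[0, 0, 0.0065, 0, 0, 0], [0, 0, 0.0015, 0, 0, 0], [0, 0, 0, 0, 0, 0], [0, 0, 0, 0, 0, 0], [0, 0, 0, 0, 0, 0]])

```text
time_s: 74.02
tcp_pos: [475.3, 307.9, 32.5]
tcp_rot: [0.995, -0.096, 0.0, -0.0]
wrist_force: [0.0, 0.8, 0.8]
gripper_width: 45.5
```

>>> step_arm(targets=[[0, 0, 0, 0, 0, 0], [0, 0, 0, 0, 0, 0], [0, 0, 0, 0, 0, 0], [0, 0, 0, 0, 0, 0], [0, 0, -0.03, 0, 0, 0], [0, 0, -0.1, 0, 0, 0], [0, 0, -0.13, 0, 0, 0], [0, 0, -0.13, 0, 0, 0], [0, 0, -0.13, 0, 0, 0], [-0.08, -0.08, 0, 0, 0, 0], [-0.08, -0.1, 0, 0, 0, 0], [-0.08, -0.1, 0, 0, 0, 0], [-0.08, -0.1, 0, 0, 0, 0], [-0.08, -0.1, 0, 0, 0, 0], [-0.05, -0.1, 0, 0, 0, 0], [0, -0.1, 0, 0, 0, 0], [0, -0.1, 0, 0, 0, 0], [0, 0, 0, 0, 0, 0], [0, 0, 0, 0, 0, 0]], jaw=0.41)

```text
time_s: 75.6
tcp_pos: [387.1, 564.3, 187.8]
tcp_rot: [0.995, -0.096, -0.0, 0.001]
wrist_force: [0.2, -0.6, -1.0]
gripper_width: 51.7
```

Run:
```python
from h import *
import pickle
S=cam("side");T=cam("top");pickle.dump((T,S),open("c2.pkl","wb"))
print(pose()[0])
cv2.imwrite("pics/s33.png",S["image"]);cv2.imwrite("pics/t33.png",T["image"])
crop(S["image"],150,210,110,80,7,"pics/s34.png");crop(T["image"],165,240,110,100,7,"pics/t34.png")
```

```text
[387.28443471 562.74517011 188.43344924]
```

View pics/s33.png

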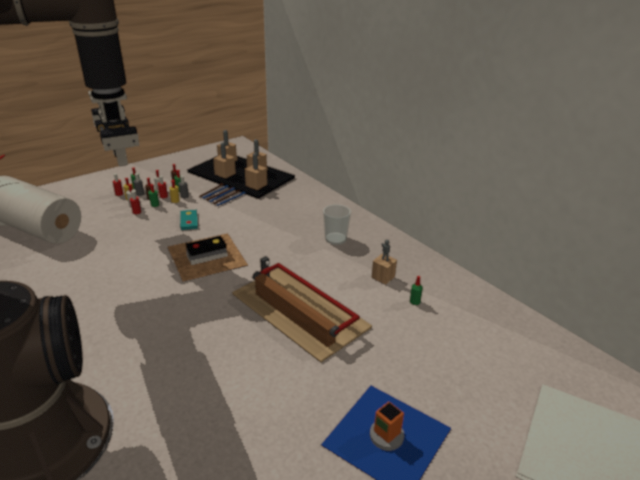

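View pics/t33.png

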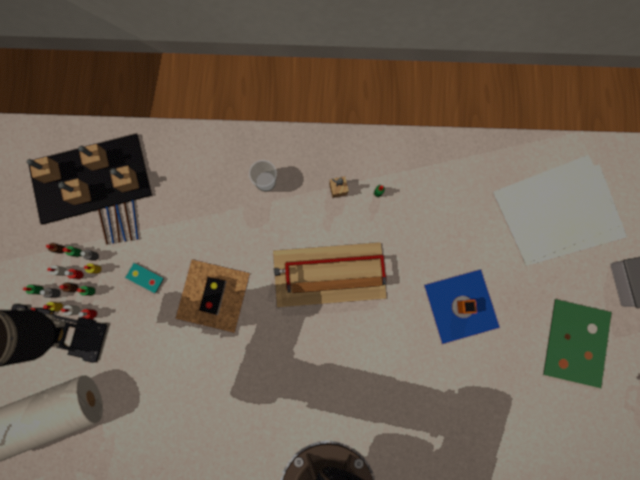

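View pics/s34.png

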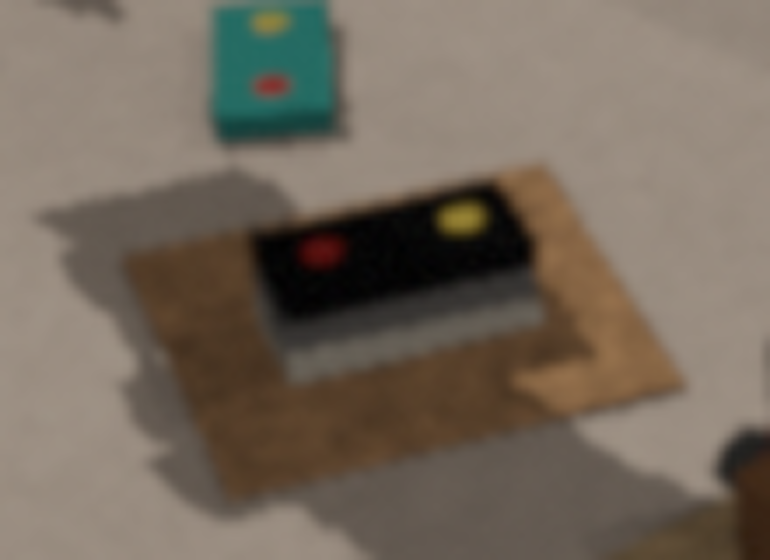

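View pics/t34.png

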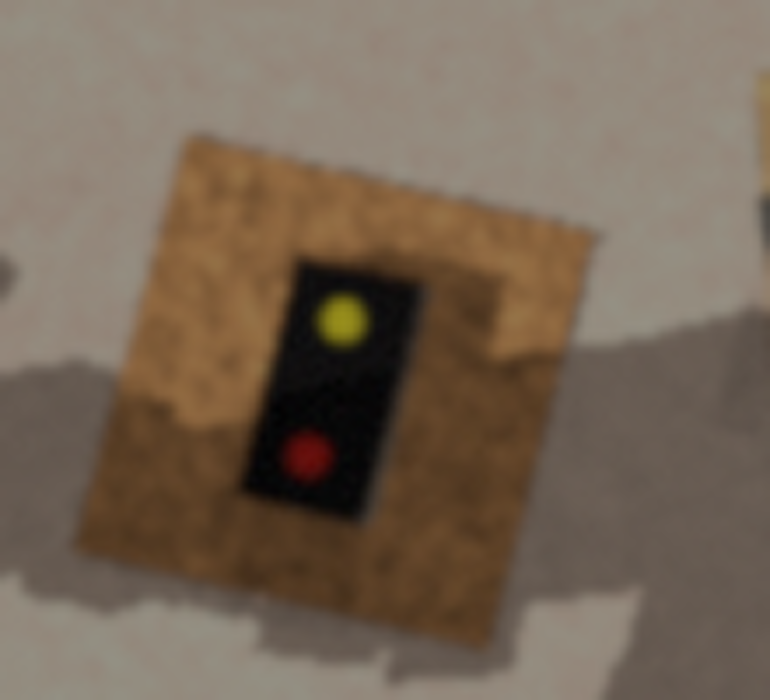

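Run:
```python
from rig import r
print(r.sign_off())
```

```text
the job is handed in; nothing more can be done
None
```

I finished every part of the task and handed it in at about 76 s of the 210 s allowed; sign-off gave no verdict.

- **Brace:** I swung it down past the detent. Pushing on the bar from above met firm resistance at 54.8 mm, which matches the seated height of 55 mm. In the last pictures it was still down.
- **Plates on the rest:** black, grey and white lay flat across ledge and bar, dots up, with gaps of about 29 mm between them. There was no yellow dropper in this scene.
- **Gauge readings:** the gauge had been knocked about 27 mm aside, so I located it again before taking it. I pressed black, grey, then white, red dot before yellow on each, for 1.1 to 1.6 s per dot. The foot was about 0.5 mm above the plate, which puts the tip about 4.4 mm in.
- **Finish:** the gauge stands upright near the middle of its mat. The plates are piled neatly on the middle of the cork pad, dots up. The bottles, glass, figure and turquoise look-alike show no movement in the last pictures.

**What disagreed or stayed unproven:**
- The two cameras differed by 2 to 5 mm along y, and both read about 2 mm short in x compared with the arm. I corrected for this using the plates' known release positions and the held gauge, so I expect the tip was within 1 to 2 mm of each dot's middle.
- I could not read the plunger directly. The drop in wrist force was mostly clear, but on the last dot (white yellow) it was within the noise; the height there was the same as on the others.
- The gauge touched down about half a millimetre early on the mat, with a brief 15 N, so it may have slipped slightly in the grip.

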